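# Sieve the areca nuts out of the walnuts

## Task

The wooden scoop holds walnuts mixed with small areca nuts. Hang the sieve in the open lunch tin by its handle and ears, tip the scoop's whole load into it and lay the empty scoop back down on the shelf; then lift the sieve a little and shake it side to side over the tin until every areca nut has dropped into the tin and only the walnuts are left in the sieve. Leave the sieve with its walnuts standing on the grinding slab, put the lid, which lies on the round cork mat, properly on the tin, and push the closed tin, never lifting it, to the middle of the mat, without disturbing the mug and the tumbler.

Things in the scene. Friction and masses are not known exactly. Their poses are not given: they have to be found in the camera images.
- tin: Open rectangular steel lunch tin without lid, loose, 220 (its x) x 186 (its y) x 75 mm high, walls and floor 3 mm thick, 0.5 kg. Origin: centre of its underside; z up.
- sieve: Steel sieve, loose, 0.3 kg. Basket 158 (x) x 131 (y) x 60 mm high, 3 mm walls; floor sheet 4 mm with 4 (x) x 2 (y) square 26 mm holes, 16 and 30 mm apart. Origin: centre of its underside; z up. Handle at -x; two wire ears at +x reach to x = 138 mm, undersides at z = 30, level with the handle's. Hung by these on the tin's two short (end) walls, the sieve is level, 45 mm above the tin's underside.
- sieve_grip (a point): Where to grip the sieve: on the handle's centre line, 152 mm from the basket's centre along -x, 40 mm above the basket's underside. The handle is flat and straight, from x = -79 to -185 mm, 14 mm wide, from 30 to 50 mm above the basket's underside. Axes as the sieve's.
- scoop: Wooden scoop, loose, 0.18 kg plus its load. Origin on its underside below the trough's rear; z up. Trough from x = -20 to 113 mm, 124 mm wide (112 inside), side and rear walls 55 mm high, open at the nose (+x); its flat floor is 10 mm above the underside.
- scoop_grip (a point): Where to grip the scoop: middle of its handle, 62 mm behind the scoop's origin (-x), 40 mm above its underside. The handle runs along -x from x = -20 to -105 mm (-119 with its end knob), 24 mm wide, from 30 to 50 mm high. Axes as the scoop's.
- scoop_nose (a point): Middle of the scoop's open nose edge: 113 mm ahead of its origin (+x), 10 mm above its underside.
- lid: The tin's lid, loose, lying right side up on the mat at first, 0.22 kg: steel plate 222 (x) x 188 (y) x 3 mm over a lip 204 x 170 x 6 mm that drops loosely inside the tin. A solid bar handle stands in its middle: 60 mm long (x), 18 mm wide (y), from 9 to 45 mm above the origin. Origin: centre of the lip's underside; on the closed tin it is 69 mm above the tin's underside.
- slab: Grinding slab, a fixed dark flat stone 320 (x) x 180 (y) x 45 mm high with a flat top. Origin: centre of its underside. The sieve stands on it at the start, handle overhanging.
- mat: Round cork mat, fixed, 240 mm across, practically flush with the shelf (about 1 mm, no step to slide over). Origin: its centre.
- mug: Red plastic mug, 84 mm across, 95 mm high. Leave alone. Origin: centre of underside.
- tumbler: Steel tumbler, 72 mm across at the rim, 100 mm high. Leave alone. Origin: centre of underside.
- walnut1: A walnut (may be absent): brown ball 42 mm across, 16 g, rolls reluctantly, in the scoop at first; too big for the sieve's openings. Origin: its centre.
- walnut2: A walnut (may be absent): brown ball 42 mm across, 16 g, rolls reluctantly, in the scoop at first; too big for the sieve's openings. Origin: its centre.
- walnut3: A walnut (may be absent): brown ball 42 mm across, 16 g, rolls reluctantly, in the scoop at first; too big for the sieve's openings. Origin: its centre.
- walnut4: A walnut (may be absent): brown ball 42 mm across, 16 g, rolls reluctantly, in the scoop at first; too big for the sieve's openings. Origin: its centre.
- areca1: An areca nut (may be absent): small brown nut with a flat foot and domed head, 22 mm across, 18 mm high, 10 g, in the scoop at first; passes the sieve's openings. Origin: centre of its foot.
- areca2: An areca nut (may be absent): small brown nut with a flat foot and domed head, 22 mm across, 18 mm high, 10 g, in the scoop at first; passes the sieve's openings. Origin: centre of its foot.
- areca3: An areca nut (may be absent): small brown nut with a flat foot and domed head, 22 mm across, 18 mm high, 10 g, in the scoop at first; passes the sieve's openings. Origin: centre of its foot.
- areca4: An areca nut (may be absent): small brown nut with a flat foot and domed head, 22 mm across, 18 mm high, 10 g, in the scoop at first; passes the sieve's openings. Origin: centre of its foot.
- areca5: An areca nut (may be absent): small brown nut with a flat foot and domed head, 22 mm across, 18 mm high, 10 g, in the scoop at first; passes the sieve's openings. Origin: centre of its foot.
- areca6: An areca nut (may be absent): small brown nut with a flat foot and domed head, 22 mm across, 18 mm high, 10 g, in the scoop at first; passes the sieve's openings. Origin: centre of its foot.

How it is judged:
By the outcome, as a careful person would: the job done as asked, in the order asked, and still so for the second after the job is handed in, with the robot touching nothing.
Of walnut1, walnut2, walnut3, walnut4 only 2 to 4 are there at a start; the rules pass over those that are not, and their reading is None.
Of areca1, areca2, areca3, areca4, areca5, areca6 only 3 to 6 are there at a start; the rules pass over those that are not, and their reading is None.
At some moment in a run one of tin, lid may be knocked a few centimetres aside while the robot is not near it.
It also fails if it takes over 192 s, if anything falls off the work surface, if the arm or the gripper's body presses on something with over 40 N, if the wrist force passes 120 N, or if a joint passes its speed limit or range.

## Robot

A 6-joint arm with a two-finger parallel gripper is mounted at the origin on the work surface. World frame = base frame: x ahead of the robot, y to its left, z up, the work surface at z = 0. Lengths are in mm, angles in rad, forces in N, time in s.
With the tool pointing down it reaches from about 400 to 925 mm from the base axis. Payload 12.5 kg.
Tool frame: the origin (TCP) lies midway between the tips of the shut fingers; the grasp point (between the pads) lies 19 mm behind it; z points along the fingers, y is the line along which they close (so a half turn about z gives the same grasp; the last joint's range is limited). The gripper opens to 95 mm and grips with 3 to 60 N. Pads are 20 mm wide; open, the fingers measure 119 mm over their backs; the gripper's body (75 mm by 180 mm) begins 59 mm behind the grasp point.
Start: joints at [1.172, 0.491, 1.559, -0, 1.092, -0.106], TCP at [180.379, 598.423, 214.661] pointing down, gripper open.
Joint ranges: [-3.1, 3.1], [-0.84, 2.19], [0.05, 2.79], [-1.13, 4.28], [0.06, 2.93], [-2.69, 2.69]. Speed limits (rad/s): [2.22, 2.22, 2.79, 3.14, 3.14, 3.14].

## Interface

Orientations are given as [roll, pitch, yaw] about the fixed x, y, z axes, in that order (R = Rz(yaw) Ry(pitch) Rx(roll)).
In Python, from cell import state, read_camera, camera_info, env gives the robot as it stands.
- The arm moves only by the tool move_arm, never from a script. Its argument "commands" is a list of rows, each a list of 3 entries, a list of its own where there are three numbers: the shift along the world's x, y, z in cm, then the turn, a rotation vector about the world's x, y, z in degrees, then the opening, from 0 (shut) to 1 (fully open). A call has 1 to 10 rows; each row shifts and turns the commanded pose from where the row before left it; what a row does not reach is not made up. A row lasts 1/10 s, in which the tool goes at most 50 mm and 8.59 degrees, less where a joint would pass 70% of its speed; a pose out of reach is approached as far as the arm can. A call with a gripper value outside its range is refused whole. The fingers move at their own pace and stop on an object; the grip force is fixed at half the most. Time passes only in rows, so rows that do not move let the fingers close. It gives the time, the measured TCP pose, the force, the opening and the grip force at its end, in the units of the state.
- state(): the state, without advancing time (a new reading comes with each control period).
- read_camera(name): name is "side" or "top"; returns the picture (400x640x3 uint8, blue, green, red); there is no depth.
- camera_info(name): a dict with "K" (3x3 intrinsics, pixels), "cam_to_world" (4x4, takes a point from camera to world coordinates). Camera axes: x right, y down, z forward; pixel columns grow to the right and rows downward; lengths in mm; the calibration is good to about 2 mm. A picture is of the moment at which its call begins. camera_info takes no time and is no camera call.
- env.job_done(): hands the job in; it is judged then, once.
The state is a dict: "t": time; "joints": joint angles; "qvel": joint speeds; "tau": joint torques, N m; "eef_pos": TCP position; "tcp_rot": TCP orientation; "ft_force": force on the tool from outside, world axes, zero at the start; "moment": the same for the moment, N m; "opening": opening from 0.0 (shut) to 1.0 (fully open); "grip_force": force on a finger pad.
Only numpy, scipy, OpenCV 4.12 (cv2) and the standard library are available. Lean on these libraries where they do the work, as an engineer would, in place of code of your own. Each camera call takes 0.05 s, during which the arm holds its last target. There are 200 camera calls.

## Working session

There is one attempt and no reset: what is moved stays moved. The work goes in short steps, Python scripts to look and compute and a tool call to move; the robot and the scene stay as the last step left them, time stands still between calls to the robot, and variables do not carry over. Pictures are saved under pics/ and viewed, at most 14 in all, crops included, and the job is handed in when it is done.

Besides the shell and the picture viewer there is one more tool, called after "Request:" by a JSON object that holds its "method" and its "body", one argument or row to a line. move_arm: Moves the arm, as the interface text tells. Its arguments: {"type":"object","properties":{"commands":{"type":"array"}},"required":["commands"]}

```bash
ls; mkdir -p pics; python3 - <<'E'
from cell import *
import cv2
print(state())
for n in("top","side"):
    cv2.imwrite(f"pics/{n}0.png",read_camera(n)); c=camera_info(n); print(n,c["K"],c["cam_to_world"])
E
```

```text
pics
{'t': 0.0, 'joints': array([ 1.17236925e+00,  4.91560749e-01,  1.55946923e+00,  1.27877012e-05,
        1.09168984e+00, -1.05614635e-01]), 'qvel': array([ 0.00017664, -0.00026901, -0.00105371, -0.00046413, -0.00105294,
       -0.00169003]), 'tau': array([ 1.23296148e-03, -6.12634563e+01, -2.58188868e+01,  6.92810118e-02,
        4.81332676e-02, -1.10245649e-04]), 'eef_pos': array([180.28999775, 598.16978876, 214.054196  ]), 'tcp_rot': array([-3.14047296e+00, -1.30102253e-04,  2.84877424e+00]), 'ft_force': array([-0.3345965 , -0.03889684, -0.56978778]), 'moment': array([ 0.04011989, -0.01313906, -0.00038224]), 'grip_force': 0.0, 'opening': 1.0002287327612187}
top [[402.57884717   0.         321.49687693]
 [  0.         402.57884717 201.38885207]
 [  0.           0.           1.        ]] [[-2.12810960e-02 -9.76822522e-01  2.12990318e-01  2.47924404e+02]
 [-9.99753571e-01  2.21383329e-02  1.64031124e-03  2.22562841e+00]
 [-6.31754353e-03 -2.12902924e-01 -9.77052933e-01  1.09338055e+03]
 [ 0.00000000e+00  0.00000000e+00  0.00000000e+00  1.00000000e+00]]
side [[516.70906293   0.         328.8199721 ]
 [  0.         516.70906293 202.77029247]
 [  0.           0.           1.        ]] [[ 7.78325263e-01 -3.23323823e-01  5.38211381e-01 -4.04236298e+02]
 [-6.27591844e-01 -4.25745202e-01  6.51820144e-01 -1.08875619e+03]
 [ 1.83919321e-02 -8.45105158e-01 -5.34283641e-01  9.56130568e+02]
 [ 0.00000000e+00  0.00000000e+00  0.00000000e+00  1.00000000e+00]]
```

View pics/top0.png

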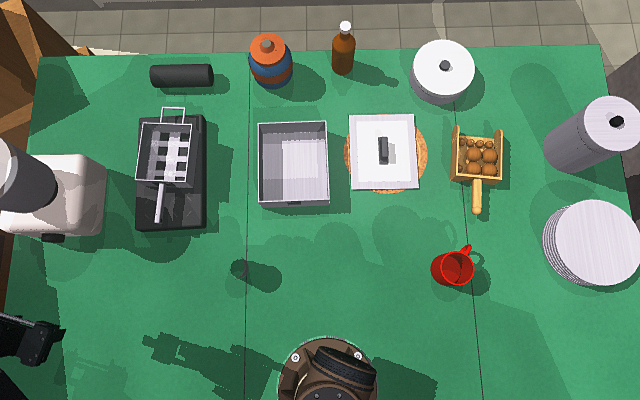

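View pics/side0.png

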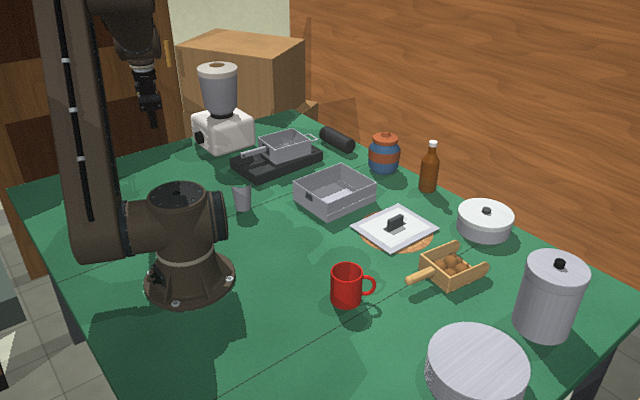

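```bash
cat > h.py <<'E'
import numpy as np, cv2
from scipy.optimize import least_squares
from cell import *
CI={n:camera_info(n) for n in("top","side")}
def proj(n,P):
    M=np.linalg.inv(CI[n]["cam_to_world"]); p=np.atleast_2d(P)@M[:3,:3].T+M[:3,3]
    q=p@CI[n]["K"].T; return q[:,:2]/q[:,2:]
def ray(n,u,v):
    T=CI[n]["cam_to_world"]; d=T[:3,:3]@np.linalg.inv(CI[n]["K"])@[u,v,1]; return T[:3,3],d
def atz(n,u,v,z):
    o,d=ray(n,u,v); return o+d*(z-o[2])/d[2]
def tri(a,b):
    (o1,d1),(o2,d2)=ray("top",*a),ray("side",*b)
    d1/=np.linalg.norm(d1); d2/=np.linalg.norm(d2)
    s=np.linalg.lstsq(np.c_[d1,-d2],o2-o1,rcond=None)[0]
    p,q=o1+s[0]*d1,o2+s[1]*d2; return (p+q)/2,np.linalg.norm(p-q)
def place(x,P):
    c,s=np.cos(x[2]),np.sin(x[2]); P=np.atleast_2d(P).astype(float)
    return P@np.array([[c,s,0],[-s,c,0],[0,0,1]])+[x[0],x[1],x[3] if len(x)>3 else 0]
def fit(obs,x0,z=True):
    # obs: list (cam,local xyz,(u,v)); fits x,y,yaw(,z)
    f=lambda x:np.concatenate([(proj(n,place(x,P))-uv).ravel() for n,P,uv in obs])
    r=least_squares(f,x0 if z else x0[:3],x_scale=[10,10,.05,10][:4 if z else 3],loss="soft_l1")
    return r.x,np.abs(r.fun).reshape(-1,2).round(1)
def crop(im,x0,y0,x1,y1,k):
    return cv2.resize(im[y0:y1,x0:x1],None,fx=k,fy=k,interpolation=cv2.INTER_CUBIC)
E
python3 - <<'E'
import cv2,numpy as np
from h import crop
t=cv2.imread("pics/top0.png");s=cv2.imread("pics/side0.png")
cv2.imwrite("pics/c1.png",np.vstack([crop(t,130,100,330,235,4)]))
cv2.imwrite("pics/c2.png",np.vstack([crop(t,340,95,520,220,4)]))
cv2.imwrite("pics/c3.png",np.vstack([crop(s,228,120,495,298,3)]))
E
```

```text
(no output)
```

View pics/c1.png

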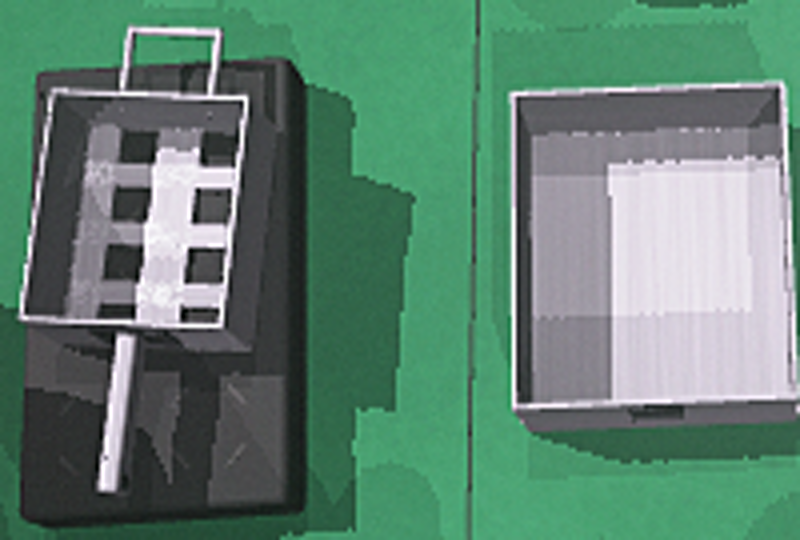

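View pics/c2.png

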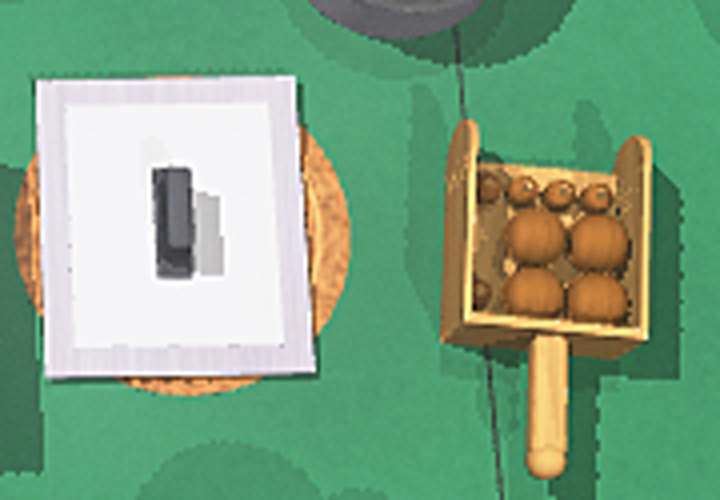

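View pics/c3.png

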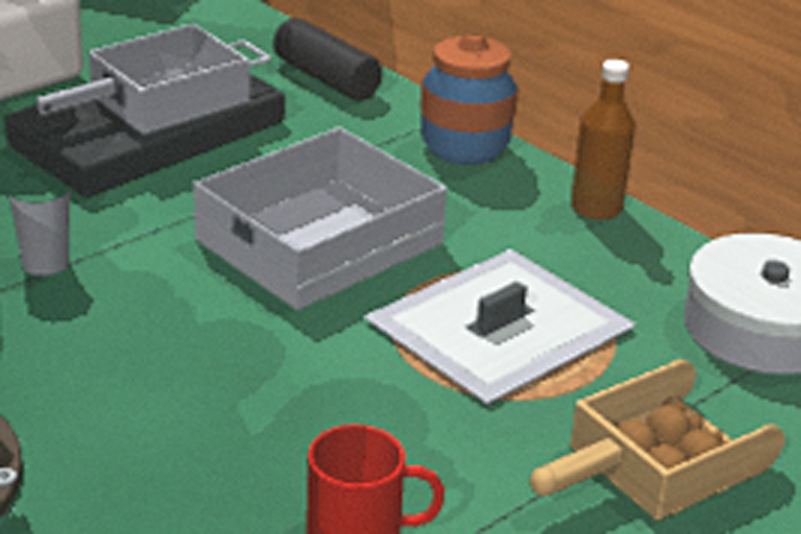

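```bash
cat > m1.py <<'E'
from h import *
def ob(n,off,k,L): return [(n,np.array(P,float),np.array([(c[0]+.5)/k-.5+off[0],(c[1]+.5)/k-.5+off[1]])) for P,c in L]
T1=lambda L:ob("top",(130,100),4,L); T2=lambda L:ob("top",(340,95),4,L); S=lambda L:ob("side",(228,120),3,L)
def go(nm,o,x0):
    for z in(True,False):
        oo=o if z else o
        x,r=fit(o,x0,True) if z else (None,None)
    print(nm,x.round(3)); print(r.tolist())
go("sieve",T1([((79,65.5,60),(50,92)),((79,-65.5,60),(247,98)),((-79,-65.5,60),(222,326)),((-79,65.5,60),(22,319)),((-185,0,50),(110,492))])+
 S([((-79,65.5,60),(92,52)),((79,65.5,60),(192,27)),((79,-65.5,60),(250,65)),((-79,-65.5,60),(140,93)),((-185,0,50),(42,100))]),[600,380,0,45])
go("tin",T1([((110,93,75),(512,93)),((110,-93,75),(783,84)),((-110,-93,75),(797,403)),((-110,93,75),(514,408))])+
 S([((-110,93,75),(195,184)),((110,93,75),(340,130)),((110,-93,75),(445,187)),((-110,-93,75),(297,250)),((-110,-93,0),(300,306))]),[600,100,0,0])
go("lid",T2([((111,94,9),(36,80)),((111,-94,9),(297,76)),((-111,-94,9),(315,372)),((-111,94,9),(46,378))])+
 S([((-111,94,9),(367,318)),((111,94,9),(510,250)),((111,-94,9),(634,324)),((-111,-94,9),(490,402))]),[600,-150,0,0])
go("scoop",T2([((-20,62,0),(443,342)),((-20,-62,0),(646,357)),((-119,0,40),(546,476)),((-20,62,55),(462,320)),((-20,-62,55),(649,337))])+
 S([((-20,62,55),(576,402)),((-20,-62,55),(662,480)),((-20,-62,0),(660,517)),((-115,0,40),(541,482))]),[600,-350,0,0])
im=cv2.imread("pics/top0.png"); hsv=cv2.cvtColor(im,cv2.COLOR_BGR2HSV)
m=cv2.inRange(hsv,(5,90,60),(22,255,255)); m[:,:335]=0;m[:,436:]=0;m[:115]=0;m[205:]=0
P=np.array([atz("top",u,v,1)[:2] for v,u in np.argwhere(m)])
h=cv2.convexHull(P.astype(np.float32))[:,0]
f=lambda x:np.hypot(h[:,0]-x[0],h[:,1]-x[1])-119.
r=least_squares(f,[600,-150],loss="soft_l1",f_scale=1.5); print("mat",r.x,np.abs(r.fun).round(1))
for nm,a in(("mug",(455,268)),): print(nm,atz("top",*a,90))
print("tumbler base/side",atz("side",242,209,0),atz("side",242,187,100))
for c in((45,78),(300,65),(300,520),(25,525)): print("slab",atz("top",c[0]/4+130,c[1]/4+100,45).round(0))
E
python3 m1.py
```

```text
Traceback (most recent call last):
  File "m1.py", line 9, in <module>
    go("sieve",T1([((79,65.5,60),(50,92)),((79,-65.5,60),(247,98)),((-79,-65.5,60),(222,326)),((-79,65.5,60),(22,319)),((-185,0,50),(110,492))])+
    ~~^^^^^^^^^^^^^^^^^^^^^^^^^^^^^^^^^^^^^^^^^^^^^^^^^^^^^^^^^^^^^^^^^^^^^^^^^^^^^^^^^^^^^^^^^^^^^^^^^^^^^^^^^^^^^^^^^^^^^^^^^^^^^^^^^^^^^^^^^^^
  File "m1.py", line 8, in go
    print(nm,x.round(3)); print(r.tolist())
             ^^^^^^^
AttributeError: 'NoneType' object has no attribute 'round'
```

```bash
python3 - <<'E'
s=open('m1.py').read()
a=s.index("    for z in"); b=s.index("    print(nm,x.round")
open('m1.py','w').write(s[:a]+"    x,r=fit(o,x0)\n"+s[b:])
E
python3 m1.py
```

```text
sieve [ 6.06119e+02  4.11265e+02 -5.10000e-02  4.21680e+01]
[[0.1, 0.3], [0.2, 0.6], [0.4, 0.3], [0.6, 0.7], [0.4, 0.2], [0.7, 0.9], [0.8, 0.2], [0.1, 1.0], [1.0, 0.0], [0.5, 0.7]]
tin [5.82335e+02 7.84190e+01 1.40000e-02 1.74800e+00]
[[0.4, 0.1], [0.6, 0.4], [0.4, 0.7], [0.8, 0.6], [0.5, 0.4], [0.0, 0.9], [0.7, 0.3], [0.3, 0.6], [1.1, 1.4]]
lid [ 6.27903e+02 -1.72895e+02 -1.00000e-03  3.02000e-01]
[[0.3, 0.0], [0.5, 0.4], [0.6, 0.1], [0.0, 0.1], [0.7, 0.4], [0.5, 0.0], [1.0, 0.3], [0.5, 0.3]]
scoop [ 5.51912e+02 -4.19976e+02 -1.21000e-01  1.59100e+00]
[[0.8, 0.3], [7.0, 0.2], [0.3, 0.4], [0.7, 0.2], [0.7, 0.1], [0.1, 0.5], [1.9, 1.8], [0.3, 1.4], [0.9, 0.7]]
mat [ 624.60409585 -180.19865404] [1.3 0.  0.1 0.2 0.  0.  1.5 1.8 0.1 0.2 0.6 0.3 1.3 0.2 0.9 0.5 0.4 0.2
 0.2 0.  0.2 0.1 0.7 0.5 1.  0.1 0.5 0.1 0.3 0.1 2.6 2.6 0.6 0.4 0.5 0.7]
mug [ 291.75110571 -320.47314527   90.        ]
tumbler base/side [300.39931606 224.59470041   0.        ] [294.11774147 200.28278612 100.        ]
slab [722. 503.  45.]
slab [728. 325.  45.]
slab [406. 312.  45.]
slab [407. 493.  45.]
```

Request:
{"method": "move_arm", "body": {
  "commands": [
    [[4.5,-3,0],[0,0,2.3],1],
    [[4.5,-3,0],[0,0,2.3],1],
    [[4.5,-3,0],[0,0,2.3],1],
    [[4.5,-3,0],[0,0,2.3],1],
    [[4.5,-3,0],[0,0,2.3],1],
    [[4.9,-2.9,-2],[0,0,2.3],1],
    [[0,0,-4],[0,0,0],1],
    [[0,0,-4],[0,0,0],1],
    [[0,0,-4],[0,0,0],1],
    [[0,0,-0.8],[0,0,0],1]
  ]
}}

```text
t: 1.1
eef_pos: [427.5, 434.2, 66.0]
tcp_rot: [-3.137, -0.005, 3.089]
ft_force: [0.1, 0.3, 1.6]
opening: 1.0
grip_force: 0.0
```

Request:
{"method": "move_arm", "body": {
  "commands": [
    [[1.3,-0.8,0],[0,0,0],1],
    [[1.3,-0.7,0],[0,0,0],1],
    [[0,0,0],[0,0,0],0],
    [[0,0,0],[0,0,0],0],
    [[0,0,0],[0,0,0],0],
    [[0,0,0],[0,0,0],0],
    [[0,0,0],[0,0,0],0],
    [[0,0,0],[0,0,0],0]
  ]
}}

```text
t: 1.9
eef_pos: [454.8, 420.9, 70.2]
tcp_rot: [3.141, 0.0, 3.09]
ft_force: [-0.6, 0.5, -0.4]
opening: 0.552
grip_force: 0.0
```

Request:
{"method": "move_arm", "body": {
  "commands": [
    [[0,0,-0.4],[0,0,0],0],
    [[0,0,0],[0,0,0],0],
    [[0,0,0],[0,0,0],0],
    [[0,0,0],[0,0,0],0],
    [[0,0,0],[0,0,0],0],
    [[0,0,0],[0,0,0],0],
    [[0,0,0],[0,0,0],0]
  ]
}}

```text
t: 2.6
eef_pos: [455.0, 420.8, 66.1]
tcp_rot: [3.141, 0.0, 3.09]
ft_force: [-0.9, -0.1, -0.9]
opening: 0.142
grip_force: 30.0
```

Request:
{"method": "move_arm", "body": {
  "commands": [
    [[0,0,0.5],[0,0,0],0],
    [[0,0,1.5],[0,0,0],0],
    [[0,0,2],[0,0,0],0],
    [[0,0,2],[0,0,0],0],
    [[0,0,2],[0,0,0],0],
    [[0,0,0.5],[0,0,0],0],
    [[-0.2,-2,0],[0,0,0.4],0],
    [[-0.2,-3,0],[0,0,0.4],0],
    [[-0.2,-3,0],[0,0,0.4],0],
    [[-0.2,-3,0],[0,0,0.4],0]
  ]
}}

```text
t: 3.6
eef_pos: [447.0, 310.0, 151.5]
tcp_rot: [3.141, 0.001, 3.119]
ft_force: [0.2, 1.3, 1.0]
opening: 0.143
grip_force: 30.0
```

Request:
{"method": "move_arm", "body": {
  "commands": [
    [[-0.2,-3,0],[0,0,0.4],0],
    [[-0.2,-3,0],[0,0,0.4],0],
    [[-0.2,-3,0],[0,0,0.4],0],
    [[-0.2,-3,0],[0,0,0.4],0],
    [[-0.2,-3,0],[0,0,0.4],0],
    [[-0.2,-3,0],[0,0,0.1],0],
    [[-0.2,-3,0],[0,0,0],0],
    [[-0.1,-2.5,0],[0,0,0],0],
    [[0,0,0],[0,0,0],0],
    [[0,0,0],[0,0,0],0]
  ]
}}

```text
t: 4.6
eef_pos: [432.0, 75.8, 151.2]
tcp_rot: [3.141, -0.0, -3.131]
ft_force: [0.7, 0.2, -2.3]
opening: 0.149
grip_force: 30.0
```

```bash
python3 - <<'E'
from h import *
t=read_camera("top");s=read_camera("side")
cv2.imwrite("pics/t1.png",t);cv2.imwrite("pics/s1.png",s)
a=crop(t,220,100,420,240,2); b=crop(s,228,100,428,300,2)
o=np.zeros((400,800,3),np.uint8); o[:280,:400]=a; o[:,400:]=b
cv2.imwrite("pics/v1.png",o)
E
```

```text
(no output)
```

View pics/v1.png

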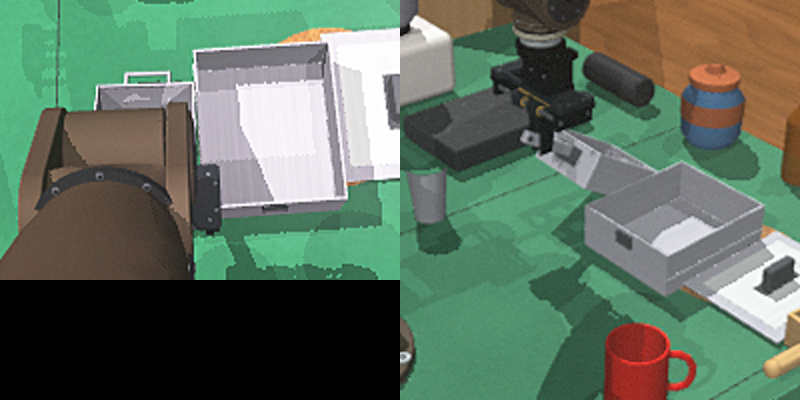

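```bash
cat > m2.py <<'E'
from h import *
T=lambda c:np.array([(c[0]+.5)/2-.5+220,(c[1]+.5)/2-.5+100]); S=lambda c:np.array([(c[0]-399.5)/2-.5+228,(c[1]+.5)/2-.5+100])
C=[(110,93,75),(110,-93,75),(-110,-93,75),(-110,93,75)]
o=[("top",np.array(c,float),T(p)) for c,p in zip(C,[(195,48),(327,42),(346,200),(203,212)])]
o+=[("side",np.array(c,float),S(p)) for c,p in zip(C,[(683,163),(763,207),(668,262),(587,205)])]
o+=[("side",np.array((-110,-93,0.)),S((670,293)))]
x,r=fit(o,[580,60,0,0]);print(x.round(3),r.tolist())
print("sieve corner",tri(T((193,85)),S((655,176))))
for nm,a,b in(("+x+y",(97,86),(593,135)),): print(nm,tri(T(a),S(b)))
E
python3 m2.py
```

```text
[ 5.7778e+02 -8.3818e+01  4.6000e-02 -2.4110e+00] [[1.2, 0.9], [1.3, 0.6], [0.3, 0.6], [0.3, 1.8], [0.2, 0.2], [0.9, 0.1], [0.4, 2.0], [0.8, 0.8], [2.7, 2.6]]
sieve corner (array([630.78154162,  17.41613617,  65.15145579]), np.float64(10.966927129708488))
+x+y (array([611.07895643, 147.08605134,  97.221427  ]), np.float64(30.815626837193356))
```

```bash
python3 - <<'E'
from h import *
s=state();print(s["moment"],s["ft_force"])
t=cv2.imread("pics/t1.png");s=cv2.imread("pics/s1.png")
a=crop(t,230,90,520,220,2.5); b=crop(s,270,120,510,300,2.5)
o=np.zeros((600,800,3),np.uint8); o[:325,:725]=a; o[325:,:400]=crop(s,270,140,430,250,2.5); o[325:,400:]=crop(s,350,190,510,300,2.5)
cv2.imwrite("pics/v2.png",o)
E
```

```text
[-0.00719286  0.32079901  0.0257382 ] [ 0.48885692 -0.31034184 -2.64665209]
```

View pics/v2.png

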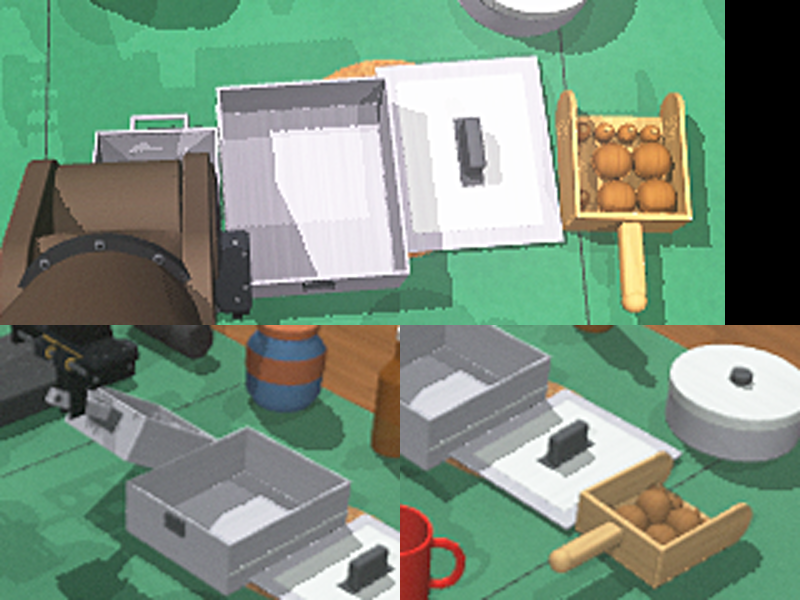

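Request:
{"method": "move_arm", "body": {
  "commands": [
    [[0,0.3,1],[0,0,0],0],
    [[0,0.3,2],[0,0,0],0],
    [[0,0,3],[0,0,0],0],
    [[0,0,3],[0,0,0],0],
    [[0,0,2],[0,0,0],0],
    [[0,0,1],[0,-3,0],0],
    [[0,0,0],[0,-6,0],0],
    [[0,0,0],[0,-6,0],0],
    [[0,0,0],[0,-6,0],0],
    [[0,0,0],[0,-4,0],0]
  ]
}}

```text
t: 5.7
eef_pos: [431.0, 82.7, 271.8]
tcp_rot: [-3.136, 0.44, -3.127]
ft_force: [1.3, -1.3, -2.2]
opening: 0.145
grip_force: 30.0
```

```bash
python3 - <<'E'
from h import *
q=state();print(q["moment"],q["ft_force"],q["eef_pos"],q["tcp_rot"],q["joints"])
t=read_camera("top");s=read_camera("side")
cv2.imwrite("pics/t2.png",t);cv2.imwrite("pics/s2.png",s)
o=np.zeros((360,800,3),np.uint8); o[:,:400]=crop(t,230,60,430,240,2); o[:,400:]=crop(s,228,80,428,260,2)
cv2.imwrite("pics/v3.png",o)
E
```

```text
[0.05245021 0.74947026 0.00249147] [ 1.25656842 -1.32458714 -2.19066148] [430.99452271  82.6565531  271.77664395] [-3.13630004  0.44016197 -3.12650156] [ 0.05186063  0.00432263  2.16054608 -0.0409437   0.53736724 -1.50234741]
```

View pics/v3.png

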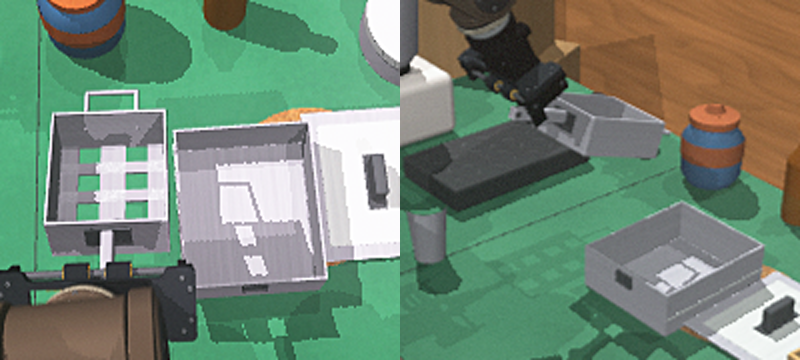

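```bash
cat > m3.py <<'E'
from h import *
from scipy.spatial.transform import Rotation as R
# sieve pose from grip: returns (sieve origin,pitch,yaw) fitted to rim corners
def sieve_fit(top,side,eef,rot):
    g=np.array(eef)-19*R.from_euler("xyz",rot).as_matrix()[:,2]
    C=np.array([(79,65.5,60),(79,-65.5,60),(-79,-65.5,60),(-79,65.5,60)],float)-[-152,0,40]
    def f(x):
        P=C@R.from_euler("xyz",[x[2],x[0],x[1]]).as_matrix().T+g+[x[3],x[4],x[5]]
        e=[(proj("top",P)-top).ravel()]
        if side is not None: e.append((proj("side",P)-side).ravel())
        return np.concatenate(e+[np.array([x[3],x[4],x[5]])/4])
    r=least_squares(f,[0,0,0,0,0,0],x_scale=[.1,.1,.1,5,5,5],loss="soft_l1"); return np.degrees(r.x[:3]).round(1),r.x[3:].round(1),np.abs(r.fun).round(1)
if __name__=="__main__":
    t=np.array([(52,113),(163,110),(168,223),(46,223)])/2+[230,60]
    print(sieve_fit(t,None,[430.99,82.66,271.8],[-3.1363,.44,-3.1265]))
E
python3 m3.py
```

```text
(array([19.9,  1.4,  2.4]), array([-5.8, -1.1, -2.4]), array([0.5, 0.2, 0.8, 0.5, 0.4, 1.2, 1. , 0. , 1.4, 0.3, 0.6]))
```

```bash
cat > m4.py <<'E'
from h import *
C=[(110,93,75),(110,-93,75),(-110,-93,75),(-110,93,75)]
T=np.array([(174,131),(306,123),(327,278),(181,291)])/2+[230,60]
S=(np.array([(683,204),(763,247),(668,303),(586,247)])-[400,0])/2+[228,80]
o=[("top",np.array(c,float),p) for c,p in zip(C,T)]+[("side",np.array(c,float),p) for c,p in zip(C,S)]
x,r=fit(o,[580,-60,0,0]);print(x.round(3),r.tolist())
E
python3 m4.py
```

```text
[ 5.77444e+02 -8.40030e+01  5.20000e-02 -6.34700e+00] [[1.1, 0.1], [1.1, 0.8], [0.4, 0.4], [1.4, 0.9], [0.9, 0.1], [0.5, 0.8], [0.5, 1.6], [0.6, 0.8]]
```

Request:
{"method": "move_arm", "body": {
  "commands": [
    [[0,-0.5,0],[0,0,0.2],0],
    [[0,-1,0],[0,0,0.2],0],
    [[0.1,-2,0],[0,0,0.2],0],
    [[0.1,-2.5,0],[0,0,0.2],0],
    [[0.1,-2.5,0],[0,0,0.2],0],
    [[0.1,-2.5,0],[0,0,0.2],0],
    [[0.1,-2.5,0],[0,0,0.2],0],
    [[0,-2,0],[0,0,0.1],0],
    [[0,-1.3,0],[0,0,0],0],
    [[0,-0.6,0],[0,0,0],0]
  ]
}}

```text
t: 6.8
eef_pos: [437.6, -92.9, 271.5]
tcp_rot: [-3.137, 0.436, -3.102]
ft_force: [0.5, -0.2, -2.6]
opening: 0.146
grip_force: 30.0
```

Request:
{"method": "move_arm", "body": {
  "commands": [
    [[0,0,-0.3],[0,0,0],0],
    [[0,0,-0.8],[0,0,0],0],
    [[0,0,-1.3],[0,0,0],0],
    [[0,0,-1.3],[0,0,0],0],
    [[0,0,-1.3],[0,0,0],0],
    [[0,0,-1.2],[0,0,0],0],
    [[0,0,-1],[0,0,0],0],
    [[0,0,-0.7],[0,0,0],0],
    [[0,0,-0.3],[0,0,0],0],
    [[0,0,0],[0,0,0],0]
  ]
}}

```text
t: 7.8
eef_pos: [436.9, -91.6, 188.6]
tcp_rot: [-3.136, 0.435, -3.101]
ft_force: [0.2, -0.5, -1.9]
opening: 0.146
grip_force: 30.0
```

```bash
python3 - <<'E'
from h import *
q=state();print(q["moment"],q["ft_force"],q["eef_pos"],q["tcp_rot"],q["joints"])
t=read_camera("top");s=read_camera("side")
cv2.imwrite("pics/t3.png",t);cv2.imwrite("pics/s3.png",s)
o=np.zeros((400,800,3),np.uint8); o[:,:400]=crop(t,280,60,480,260,2); o[:,400:]=crop(s,268,100,468,300,2)
cv2.imwrite("pics/v4.png",o)
E
```

```text
[-0.00334154  0.73432332 -0.03775318] [ 0.2068903  -0.47367601 -1.88964377] [436.8796616  -91.63474397 188.61083246] [-3.1364858   0.43534862 -3.10084336] [-0.48387168  0.16325353  2.27175794  0.58966308  0.38106887 -2.60929843]
```

View pics/v4.png

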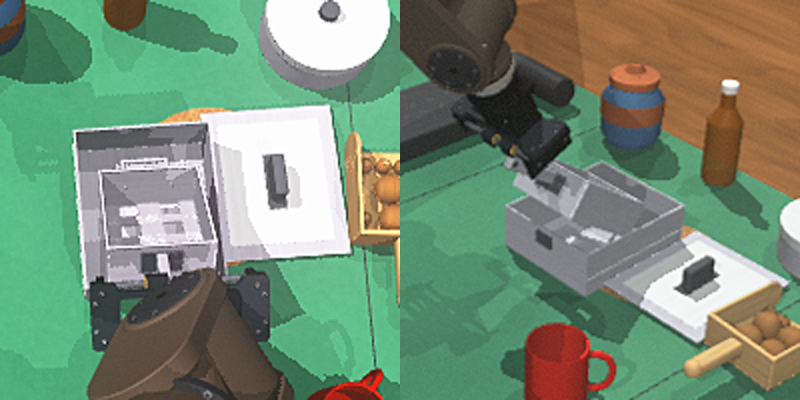

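Request:
{"method": "move_arm", "body": {
  "commands": [
    [[0,0,0.4],[0,0,0],0],
    [[0,0,1],[0,0,0],0],
    [[0,0,1.5],[0,0,0],0],
    [[0,0,1.5],[0,0,0],0],
    [[0,0,1.5],[0,0,0],0],
    [[0,0,1.5],[0,0,0],0],
    [[0,0,1.5],[0,0,0],0],
    [[0,0.5,1.2],[0,0,0],0],
    [[0,1,0.5],[0,0,0],0],
    [[0,2,0],[0,0,0],0]
  ]
}}

```text
t: 8.9
eef_pos: [437.2, -57.8, 296.5]
tcp_rot: [-3.134, 0.438, -3.103]
ft_force: [1.3, -1.5, -3.3]
opening: 0.142
grip_force: 30.0
```

Request:
{"method": "move_arm", "body": {
  "commands": [
    [[0.5,2.5,0],[0,0,0],0],
    [[0.5,3,0],[0,0,0],0],
    [[0.5,3,0],[0,0,0],0],
    [[0.5,3,0],[0,0,0],0],
    [[0.5,3,0],[0,0,0],0],
    [[0.5,3,0],[0,0,0],0],
    [[0.5,2.5,0],[0,0,0],0],
    [[0.5,1.5,0],[0,0,0],0],
    [[0,0.7,0],[0,0,0],0],
    [[0,0,0],[0,0,0],0]
  ]
}}

```text
t: 9.9
eef_pos: [476.6, 165.1, 295.3]
tcp_rot: [-3.136, 0.436, -3.101]
ft_force: [0.1, 0.0, -2.2]
opening: 0.142
grip_force: 30.0
```

Request:
{"method": "move_arm", "body": {
  "commands": [
    [[0,0,-1],[0,0,0],0],
    [[0,0,-2],[0,0,0],0],
    [[0,0,-2],[0,0,0],0],
    [[0,0,-2],[0,0,0],0],
    [[0,0,-2],[0,0,0],0],
    [[0,0,-2],[0,0,0],0],
    [[0,0,-2],[0,0,0],0],
    [[-0.3,0,-2],[0,1,0],0],
    [[-0.4,0,-2],[0,3,0],0],
    [[-0.4,0,-2],[0,3,0],0]
  ]
}}

```text
t: 10.9
eef_pos: [465.8, 163.9, 104.5]
tcp_rot: [3.142, 0.314, -3.105]
ft_force: [-0.7, 0.8, 0.7]
opening: 0.145
grip_force: 30.0
```

Request:
{"method": "move_arm", "body": {
  "commands": [
    [[-0.4,0,-2],[0,3,0],0],
    [[-0.4,0,-2],[0,3,0],0],
    [[-0.4,0,-2],[0,3,0],0],
    [[-0.3,0,-1],[0,3,0],0],
    [[-0.2,0,-1],[0,3,0],0],
    [[0,0,0],[0,3,0],0],
    [[0,0,0],[0,0,0],0],
    [[0,0,0],[0,0,0],0]
  ]
}}

```text
t: 11.7
eef_pos: [449.3, 163.9, 25.0]
tcp_rot: [3.13, 0.002, -3.107]
ft_force: [-0.5, -0.6, -1.2]
opening: 0.15
grip_force: 30.0
```

Request:
{"method": "move_arm", "body": {
  "commands": [
    [[0,0,-0.3],[0,0,0],0],
    [[0,0,0],[0,0,0],0.3],
    [[0,0,0],[0,0,0],0.5],
    [[0,0,0],[0,0,0],0.6],
    [[0,0,0],[0,0,0],0.6],
    [[0,0,3],[0,0,0],0.6],
    [[0,0,4],[0,0,0],0.6],
    [[-1,1,4],[0,0,0],0.6],
    [[-2,2,4],[0,0,0],0.6]
  ]
}}

```text
t: 12.6
eef_pos: [419.3, 194.4, 173.6]
tcp_rot: [3.13, 0.001, -3.107]
ft_force: [0.6, 0.5, 1.0]
opening: 0.6
grip_force: 0.0
```

```bash
python3 - <<'E'
from h import *
t=read_camera("top");s=read_camera("side")
cv2.imwrite("pics/t4.png",t);cv2.imwrite("pics/s4.png",s)
o=np.zeros((600,800,3),np.uint8); o[:300,:800]=crop(t,200,80,520,200,2.5); o[300:,:400]=crop(s,240,130,400,250,2.5); o[300:,400:]=crop(s,330,180,490,300,2.5)
cv2.imwrite("pics/v5.png",o)
E
```

```text
(no output)
```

View pics/v5.png

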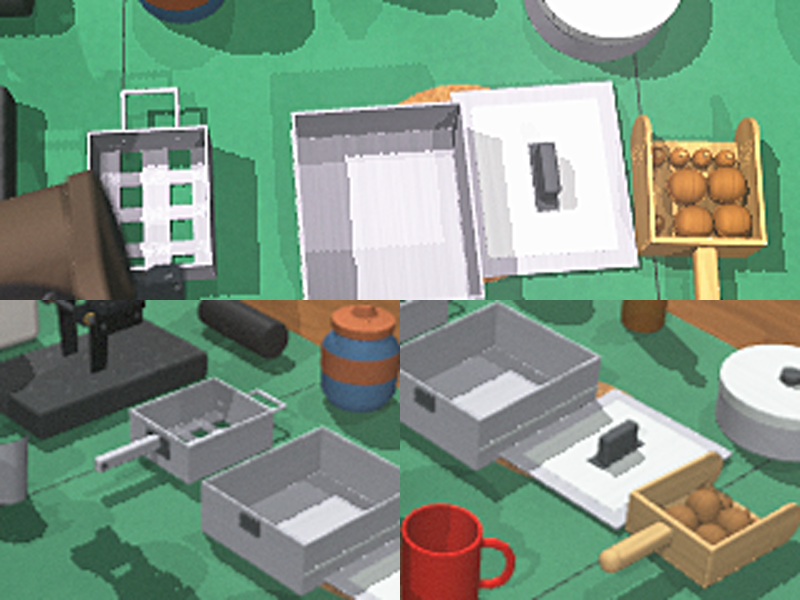

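```bash
cat > ref.py <<'E'
from h import *
from scipy.ndimage import map_coordinates
from scipy.optimize import minimize
def box(x,y,z): return [((x,y,z),(x,-y,z)),((x,-y,z),(-x,-y,z)),((-x,-y,z),(-x,y,z)),((-x,y,z),(x,y,z))]
EDG={"tin":(box(110,93,75)+[((-110,-93,75),(-110,-93,0)),((110,-93,0),(-110,-93,0)),((-110,-93,0),(-110,93,0))]),
"sieve":box(79,65.5,60)+[((-82,7,50),(-185,7,50)),((-82,-7,50),(-185,-7,50)),((-185,-7,50),(-185,7,50))],
"lid":box(111,94,9),
"scoop":[((-20,62,55),(-20,-62,55)),((-20,62,0),(-20,-62,0)),((-20,-62,0),(-20,-62,55)),((-20,-62,55),(70,-62,55)),((-20,62,55),(70,62,55)),((-20,-62,0),(90,-62,0)),((-25,12,40),(-105,12,40)),((-25,-12,40),(-105,-12,40))]}
def grads(ims,s):
    G={}
    for n,im in ims.items():
        g=cv2.GaussianBlur(im,(0,0),s).astype(np.float32)
        gx=np.abs(cv2.Sobel(g,cv2.CV_32F,1,0)).max(2); gy=np.abs(cv2.Sobel(g,cv2.CV_32F,0,1)).max(2)
        G[n]=np.minimum(np.hypot(gx,gy),60)
    return G
def score(x,nm,G):
    t=np.linspace(0.03,.97,25)[:,None]
    P=np.vstack([np.array(a)*(1-t)+np.array(b)*t for a,b in EDG[nm]])
    return np.mean([map_coordinates(G[n],proj(n,place(x,P))[:,::-1].T,order=1).mean() for n in G])
def refine(nm,ims,x0,z,span=(12,12,.06)):
    x=np.array(x0[:3],float)
    for k,s in enumerate((2.5,1.2,.7)):
        G=grads(ims,s); sp=np.array(span)/2**k
        f=lambda y:-score([*y,z],nm,G)
        c=[x+sp*d for d in np.random.default_rng(k).uniform(-1,1,(150,3))]+[x]
        b=min(c,key=f)
        r=minimize(f,b,method="Nelder-Mead",options=dict(initial_simplex=np.vstack([b,b+np.diag(sp/4)]),xatol=.01,fatol=.01)); x=r.x
    return x.round(3),round(-r.fun,1)
def load(k): return {"top":cv2.imread(f"pics/t{k}.png"),"side":cv2.imread(f"pics/s{k}.png")}
def snap(k):
    im={n:read_camera(n) for n in("top","side")}
    cv2.imwrite(f"pics/t{k}.png",im["top"]);cv2.imwrite(f"pics/s{k}.png",im["side"]); return im
E
cat > m5.py <<'E'
from ref import *
T=lambda c:(c[0]/2.5+200,c[1]/2.5+80);L=lambda c:(c[0]/2.5+240,(c[1]-300)/2.5+130);R=lambda c:((c[0]-400)/2.5+330,(c[1]-300)/2.5+180)
o=lambda n,P,p:(n,np.array(P,float),np.array(p))
O={"sieve":([o("top",(79,65.5,60),T((89,132))),o("top",(79,-65.5,60),T((209,127))),o("side",(-79,65.5,60),L((131,408))),o("side",(79,65.5,60),L((211,379))),o("side",(79,-65.5,60),L((275,412))),o("side",(-79,-65.5,60),L((195,448))),o("side",(-185,0,50),L((98,462)))],[600,160,0]),
"tin":([o("top",(110,93,75),T((292,113))),o("top",(110,-93,75),T((456,104))),o("side",(-110,93,75),L((203,488))),o("side",(110,93,75),L((322,431))),o("side",(110,-93,75),R((600,352))),o("side",(-110,-93,75),L((302,540)))],[580,-80,0]),
"lid":([o("top",(111,-94,9),T((612,83))),o("top",(-111,-94,9),T((637,264))),o("side",(111,-94,9),R((730,455))),o("side",(-111,-94,9),R((620,527)))],[620,-260,0]),
"scoop":([o("top",(-20,62,55),T((640,240))),o("top",(-20,-62,55),T((764,246))),o("side",(-20,62,55),R((630,492))),o("side",(-20,-62,55),R((708,545))),o("side",(-20,-62,0),R((708,585))),o("side",(-115,0,40),R((607,560)))],[550,-430,0])}
ims=load(4)
for n,(ob,x0) in O.items():
    x,r=fit(ob,x0,False); print(n,x.round(3),r.max(),refine(n,ims,x,0,(8,8,.04)))
ims={"top":cv2.imread("pics/top0.png"),"side":cv2.imread("pics/side0.png")}
for n,x,z in(("tin",(582,78,.014),0),("lid",(628,-173,0),0),("sieve",(606,411,-.05),45),("scoop",(552,-420,-.12),0)): print("init",n,refine(n,ims,x,z,(8,8,.04)))
E
python3 m5.py
```

```text
sieve [5.93345e+02 1.65420e+02 4.80000e-02] 1.8 (array([5.94344e+02, 1.64922e+02, 5.50000e-02]), np.float64(54.0))
tin [ 5.75515e+02 -8.43160e+01  5.10000e-02] 2.5 (array([ 5.75854e+02, -8.02410e+01,  6.70000e-02]), np.float64(57.0))
lid [ 6.25250e+02 -2.68793e+02  4.90000e-02] 1.8 (array([ 6.28046e+02, -2.81281e+02,  9.90000e-02]), np.float64(54.3))
scoop [ 5.54367e+02 -4.26436e+02 -3.40000e-02] 2.6 (array([ 5.56429e+02, -4.29821e+02, -6.40000e-02]), np.float64(58.3))
init tin (array([5.82271e+02, 7.87390e+01, 2.10000e-02]), np.float64(58.5))
init lid (array([ 6.27702e+02, -1.71855e+02,  4.00000e-03]), np.float64(60.0))
init sieve (array([ 6.02577e+02,  4.08282e+02, -6.40000e-02]), np.float64(59.6))
init scoop (array([ 5.49753e+02, -4.17864e+02, -1.45000e-01]), np.float64(58.6))
```

```bash
sed -i 's/np.minimum(np.hypot(gx,gy),60)/np.sqrt(np.hypot(gx,gy))/' ref.py; python3 m5.py
```

```text
sieve [5.93345e+02 1.65420e+02 4.80000e-02] 1.8 (array([5.96965e+02, 1.69353e+02, 2.30000e-02]), np.float64(14.6))
tin [ 5.75515e+02 -8.43160e+01  5.10000e-02] 2.5 (array([ 5.77188e+02, -8.17570e+01,  5.70000e-02]), np.float64(13.9))
lid [ 6.25250e+02 -2.68793e+02  4.90000e-02] 1.8 (array([ 6.25685e+02, -2.67163e+02,  4.90000e-02]), np.float64(17.3))
scoop [ 5.54367e+02 -4.26436e+02 -3.40000e-02] 2.6 (array([ 5.51029e+02, -4.30020e+02, -3.40000e-02]), np.float64(16.2))
init tin (array([5.8453e+02, 7.7795e+01, 1.6000e-02]), np.float64(14.3))
init lid (array([ 6.28188e+02, -1.71579e+02, -5.00000e-03]), np.float64(21.4))
init sieve (array([ 6.04907e+02,  4.09625e+02, -6.40000e-02]), np.float64(16.2))
init scoop (array([ 5.50991e+02, -4.19089e+02, -1.12000e-01]), np.float64(16.1))
```

Request:
{"method": "move_arm", "body": {
  "commands": [
    [[3,-1,0],[0,0,-0.3],0.6],
    [[3,-1,0],[0,0,-0.3],0.6],
    [[2.3,-0.9,0],[0,0,0],0.6],
    [[0,0,-4],[0,0,0],0.6],
    [[0,0,-4],[0,0,0],0.5],
    [[0,0,-4],[0,0,0],0.5],
    [[0,0,-2],[0,0,0],0.5],
    [[0,0,0],[0,0,0],0.5]
  ]
}}

```text
t: 13.5
eef_pos: [500.5, 165.2, 29.1]
tcp_rot: [3.131, -0.005, -3.116]
ft_force: [0.2, 0.4, 0.6]
opening: 0.501
grip_force: 0.0
```

Request:
{"method": "move_arm", "body": {
  "commands": [
    [[0,0,0],[0,0,0],0],
    [[0,0,0],[0,0,0],0],
    [[0,0,0],[0,0,0],0],
    [[0,0,0],[0,0,0],0],
    [[0,0,0],[0,0,0],0],
    [[0,0,0],[0,0,0],0],
    [[0,0,0],[0,0,0],0]
  ]
}}

```text
t: 14.2
eef_pos: [502.4, 165.8, 32.8]
tcp_rot: [3.13, 0.002, -3.115]
ft_force: [-1.3, 0.5, 7.6]
opening: 0.144
grip_force: 30.0
```

Request:
{"method": "move_arm", "body": {
  "commands": [
    [[0,0,0.2],[0,0,0],0],
    [[0,0,0.4],[0,0,0],0],
    [[0,0,0.7],[0,0,0],0],
    [[0,0,1.0],[0,0,0],0],
    [[0,0,1.3],[0,0,0],0],
    [[0,0,1.5],[0,0,0],0],
    [[0,0,1.5],[0,0,0],0],
    [[0,0,1.5],[0,0,0],0],
    [[0,0,1.2],[0,0,0],0],
    [[0,0,0.8],[0,0,0],0]
  ]
}}

```text
t: 15.2
eef_pos: [502.2, 165.8, 134.6]
tcp_rot: [3.13, 0.002, -3.116]
ft_force: [-0.8, -0.4, -3.2]
opening: 0.142
grip_force: 30.5
```

```bash
cat > tilt.py <<'E'
from ref import *
from scipy.spatial.transform import Rotation as R
import sys
def tilt(ims,gx,dz=0):
    q=state(); g=np.array(q["eef_pos"])-19*R.from_euler("xyz",q["tcp_rot"]).as_matrix()[:,2]*0
    yaw=q["tcp_rot"][2]-np.pi; t=np.linspace(.03,.97,25)[:,None]
    P=np.vstack([np.array(a)*(1-t)+np.array(b)*t for a,b in EDG["sieve"][:4]])-[gx,0,32]
    G=grads(ims,1.); out=[]
    for p in np.radians(np.arange(-20,60,1)):
        b=max(np.mean([map_coordinates(G[n],proj(n,P@R.from_euler("xyz",[0,p,yaw]).as_matrix().T+g+[dx,0,z])[:,::-1].T,order=1).mean() for n in G]) for dx in(-4,0,4) for z in(-4,0,4))
        out.append((round(b,2),round(np.degrees(p))))
    return sorted(out)[::-1][:4]
if __name__=="__main__":
    ims=snap(sys.argv[1]); print(tilt(ims,float(sys.argv[2]))); q=state(); print(q["eef_pos"],q["ft_force"],q["moment"])
    print("tin",refine("tin",ims,(577,-82,.055),0,(25,25,.06)))
E
python3 tilt.py 5 -95
```

```text
[(np.float32(9.7), 2), (np.float32(9.64), -1), (np.float32(9.55), 0), (np.float32(9.55), -2)]
[502.36879363 165.80553413 134.28795129] [-0.51941688 -0.34693827 -3.22716247] [-0.00790315  0.21439223  0.00391217]
tin (array([ 5.77737e+02, -8.19630e+01,  5.50000e-02]), np.float64(13.8))
```

Request:
{"method": "move_arm", "body": {
  "commands": [
    [[0,-0.5,0],[0,0,0.2],0],
    [[0,-1.2,0],[0,0,0.2],0],
    [[-0.3,-2.2,0],[0,0,0.2],0],
    [[-0.3,-3.2,0],[0,0,0.2],0],
    [[-0.4,-3.7,0],[0,0,0.2],0],
    [[-0.4,-3.7,0],[0,0,0.2],0],
    [[-0.3,-3.7,0],[0,0,0.2],0],
    [[-0.3,-3.2,0],[0,0,0.2],0],
    [[0,-2.2,0],[0,0,0.1],0],
    [[0,-1.2,0],[0,0,0],0]
  ]
}}

```text
t: 16.3
eef_pos: [481.4, -84.5, 132.6]
tcp_rot: [3.13, -0.001, -3.088]
ft_force: [0.0, 1.0, -2.7]
opening: 0.143
grip_force: 30.6
```

Request:
{"method": "move_arm", "body": {
  "commands": [
    [[0,-0.5,0],[0,0,0],0],
    [[0,0,-0.3],[0,0,0],0],
    [[0,0,-0.7],[0,0,0],0],
    [[0,0,-1.0],[0,0,0],0],
    [[0,0,-1.0],[0,0,0],0],
    [[0,0,-1.0],[0,0,0],0],
    [[0,0,-0.8],[0,0,0],0],
    [[0,0,-0.5],[0,0,0],0],
    [[0,0,-0.2],[0,0,0],0],
    [[0,0,0],[0,0,0],0]
  ]
}}

```text
t: 17.3
eef_pos: [482.1, -87.3, 78.1]
tcp_rot: [3.131, 0.001, -3.086]
ft_force: [-0.6, -0.2, -0.6]
opening: 0.147
grip_force: 30.0
```

```bash
python3 tilt.py 6 -95
```

```text
[(np.float32(9.81), 1), (np.float32(9.77), 2), (np.float32(9.75), 0), (np.float32(9.68), -1)]
[482.18637481 -87.348824    78.32379126] [-0.61100884  0.37585026 -2.03966861] [0.0060247  0.09022386 0.07223807]
tin (array([ 5.75252e+02, -8.26690e+01,  6.50000e-02]), np.float64(9.0))
```

Request:
{"method": "move_arm", "body": {
  "commands": [
    [[0,0,-0.15],[0,0,0],0.1],
    [[0,0,0],[0,0,0],0.3],
    [[0,0,0],[0,0,0],0.5],
    [[0,0,0],[0,0,0],0.5],
    [[0,0,2],[0,0,0],0.5],
    [[0,0,4],[0,0,0],0.5],
    [[0,0,4],[0,0,0],0.6],
    [[0,-1,3],[0,0,0],0.8],
    [[0.5,-4,0],[0,0,-1],1],
    [[0.5,-4,0],[0,0,-1],1]
  ]
}}

```text
t: 18.4
eef_pos: [492.4, -178.0, 208.0]
tcp_rot: [3.132, 0.003, -3.12]
ft_force: [0.8, 0.1, -0.1]
opening: 0.777
grip_force: 0.0
```

Request:
{"method": "move_arm", "body": {
  "commands": [
    [[0.5,-4,0],[0,0,-1],1],
    [[0.5,-4,0],[0,0,-1],1],
    [[0.5,-4,0],[0,0,-1],1],
    [[0.4,-4,0],[0,0,0],1],
    [[0.3,-4,0],[0,0,0],1],
    [[0,-4,0],[0,0,0],1],
    [[0,-1,0],[0,0,0],1],
    [[0,0,-4],[0,0,0],1],
    [[0,0,-3],[0,0,0],1],
    [[0,0,0],[0,0,0],1]
  ]
}}

```text
t: 19.4
eef_pos: [512.6, -425.4, 132.7]
tcp_rot: [3.125, -0.005, 3.11]
ft_force: [-0.4, 1.1, -0.1]
opening: 0.999
grip_force: 0.0
```

```bash
python3 - <<'E'
from ref import *
ims=snap(7); print(state()["eef_pos"],state()["tcp_rot"])
print("tin",refine("tin",ims,(577,-82,.055),0,(15,15,.06)))
print("scoop",refine("scoop",ims,(552.5,-428,-.034),0,(10,10,.06)))
print("sieve",refine("sieve",ims,(577,-82,.055),45,(10,10,.06)))
print("lid",refine("lid",ims,(626,-268,.049),0,(10,10,.06)))
E
```

```text
[ 514.26455403 -426.98529269  137.1836344 ] [3.13020491e+00 1.00784128e-04 3.11024925e+00]
tin (array([ 5.77338e+02, -8.18140e+01, -2.30000e-02]), np.float64(8.7))
scoop (array([ 5.59005e+02, -4.28668e+02, -9.40000e-02]), np.float64(10.0))
sieve (array([ 5.77269e+02, -8.02260e+01,  5.50000e-02]), np.float64(11.4))
lid (array([ 6.25036e+02, -2.67389e+02,  4.50000e-02]), np.float64(9.2))
```

Request:
{"method": "move_arm", "body": {
  "commands": [
    [[0,0,-4],[0,0,0],1],
    [[0,0,-4],[0,0,0],1],
    [[0,0,-2.6],[0,0,0],1],
    [[0,0,-1],[0,0,0],0.5],
    [[0,0,0],[0,0,0],0],
    [[0,0,0],[0,0,0],0],
    [[0,0,0],[0,0,0],0],
    [[0,0,0],[0,0,0],0],
    [[0,0,0],[0,0,0],0],
    [[0,0,0],[0,0,0],0]
  ]
}}

```text
t: 20.5
eef_pos: [514.1, -427.4, 21.0]
tcp_rot: [3.131, 0.001, 3.11]
ft_force: [-0.0, -0.4, 1.0]
opening: 0.47
grip_force: 0.0
```

Request:
{"method": "move_arm", "body": {
  "commands": [
    [[0,0,0],[0,0,0],0],
    [[0,0,0],[0,0,0],0],
    [[0,0,0],[0,0,0],0],
    [[0,0,0.2],[0,0,0],0],
    [[0,0,0.4],[0,0,0],0],
    [[0,0,0.7],[0,0,0],0],
    [[0,0,1],[0,0,0],0],
    [[0,0,1.2],[0,0,0],0],
    [[0,0,1],[0,0,0],0],
    [[0,0,0.5],[0,0,0],0]
  ]
}}

```text
t: 21.5
eef_pos: [514.3, -427.3, 72.3]
tcp_rot: [3.131, 0.001, 3.11]
ft_force: [0.2, -0.7, -2.9]
opening: 0.252
grip_force: 30.0
```

```bash
python3 - <<'E'
from ref import *
ims=snap(8); q=state(); print(q["eef_pos"],q["tcp_rot"],q["ft_force"],q["moment"],q["opening"])
o=np.zeros((300,800,3),np.uint8); o[:,:400]=crop(ims["top"],280,80,520,260,1.6667)[:300,:400]; o[:,400:]=crop(ims["side"],260,120,500,300,1.6667)[:300,:400]
cv2.imwrite("pics/v6.png",o)
E
```

```text
[ 514.26640811 -427.35675002   71.71666101] [3.13129444e+00 1.30306611e-03 3.11003498e+00] [ 1.51960503 -0.09098262 -3.32092095] [-0.02711374  0.18927094  0.00449139] 0.2515526610796666
```

View pics/v6.png

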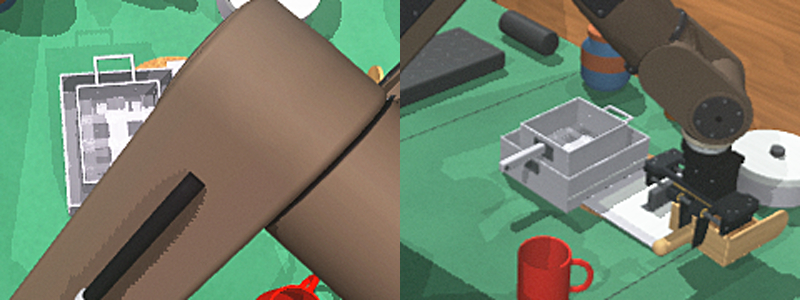

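Request:
{"method": "move_arm", "body": {
  "commands": [
    [[0,0,0.4],[0,0,0],0],
    [[0,0,1],[0,0,0],0],
    [[0,0,1.6],[0,0,0],0],
    [[0,0,2],[0,0,0],0],
    [[0,0,2],[0,0,0],0],
    [[0,0,2],[0,0,0],0],
    [[0,0.3,1.6],[0,0,0],0],
    [[-0.3,0.8,0.8],[0,0,0.4],0],
    [[-0.5,1.5,0.3],[0,0,0.4],0],
    [[-0.8,2.2,0],[0,0,0.4],0]
  ]
}}

```text
t: 22.6
eef_pos: [497.6, -378.7, 187.6]
tcp_rot: [3.131, 0.0, 3.131]
ft_force: [-0.9, 0.3, -2.8]
opening: 0.252
grip_force: 30.0
```

Request:
{"method": "move_arm", "body": {
  "commands": [
    [[-1,2.8,0],[0,0,0.4],0],
    [[-1.1,3.2,0],[0,0,0.4],0],
    [[-1.1,3.4,0],[0,0,0.4],0],
    [[-1.1,3.4,0],[0,0,0.4],0],
    [[-1.1,3.4,0],[0,0,0.4],0],
    [[-1.1,3.4,0],[0,0,0.4],0],
    [[-1.1,3.2,0],[0,0,0.4],0],
    [[-0.9,2.8,0],[0,0,0.4],0],
    [[-0.6,2,0],[0,0,0.4],0],
    [[-0.3,1.2,0],[0,0,0.1],0]
  ]
}}

```text
t: 23.6
eef_pos: [402.8, -89.6, 187.6]
tcp_rot: [3.13, -0.0, -3.086]
ft_force: [-0.4, 0.5, -2.8]
opening: 0.255
grip_force: 30.0
```

Request:
{"method": "move_arm", "body": {
  "commands": [
    [[0,0.6,0],[0,0,0],0],
    [[0,0,0],[0,0,0],0],
    [[0,0,0],[0,0,0],0]
  ]
}}

```text
t: 23.9
eef_pos: [404.4, -85.8, 187.6]
tcp_rot: [3.131, 0.0, -3.088]
ft_force: [0.1, -0.2, -2.8]
opening: 0.246
grip_force: 30.0
```

```bash
python3 - <<'E'
from ref import *
ims=snap(9)
for im in(ims,{"side":ims["side"]}):
  print("tin",refine("tin",im,(577,-82,.055),0,(8,8,.04)),"sieve",refine("sieve",im,(577,-81,.055),45,(8,8,.04)))
  print("scoop",refine("scoop",im,(442,-84,.054),187.6-21,(10,10,.05)))
E
```

```text
tin (array([ 5.75519e+02, -7.93750e+01,  5.20000e-02]), np.float64(10.1)) sieve (array([ 5.71656e+02, -7.90670e+01,  5.40000e-02]), np.float64(8.9))
scoop (array([ 4.66077e+02, -7.58140e+01, -1.10000e-02]), np.float64(8.4))
tin (array([ 5.78373e+02, -8.31830e+01,  3.40000e-02]), np.float64(8.9)) sieve (array([ 5.56446e+02, -7.13040e+01,  3.03000e-01]), np.float64(9.2))
scoop (array([ 4.48713e+02, -7.57490e+01,  4.50000e-02]), np.float64(10.8))
```

Request:
{"method": "move_arm", "body": {
  "commands": [
    [[0,-0.5,0],[0,0,0],0],
    [[0,0,0],[0,1.5,0],0],
    [[0,0,0],[-0.1,2.5,0],0],
    [[0,0,0],[-0.1,2.5,0],0],
    [[0,0,0],[-0.1,2.5,0],0],
    [[0,0,0],[-0.1,2.5,0],0],
    [[0,0,0],[-0.1,2.5,0],0],
    [[0.1,0,0.3],[-0.1,2,0],0],
    [[0.1,0,0.3],[-0.1,2,0],0],
    [[0,0,0.1],[0,1,0],0]
  ]
}}

```text
t: 25.0
eef_pos: [406.6, -90.6, 194.6]
tcp_rot: [3.125, -0.333, -3.087]
ft_force: [-0.2, -0.6, -1.5]
opening: 0.252
grip_force: 30.0
```

Request:
{"method": "move_arm", "body": {
  "commands": [
    [[0.1,0,0.4],[-0.1,2,0],0],
    [[0.1,0,0.4],[-0.1,2,0],0],
    [[0.1,0,0.4],[-0.1,2,0],0],
    [[0.1,0,0.4],[-0.1,2,0],0],
    [[0.1,0,0.4],[-0.1,2,0],0],
    [[0.1,0,0.4],[-0.1,2,0],0],
    [[0.1,0,0.4],[-0.1,2,0],0],
    [[0.2,0,0.4],[-0.1,2,0],0],
    [[0.2,0,0.4],[-0.1,2,0],0],
    [[0.2,0,0.4],[-0.1,2,0],0]
  ]
}}

```text
t: 26.0
eef_pos: [419.3, -90.5, 234.7]
tcp_rot: [3.123, -0.682, -3.087]
ft_force: [0.3, -0.5, -1.6]
opening: 0.251
grip_force: 30.0
```

Request:
{"method": "move_arm", "body": {
  "commands": [
    [[0.2,0,0.4],[-0.1,2,0],0],
    [[0.2,0,0.4],[-0.1,2,0],0],
    [[0.2,0,0.4],[-0.1,2,0],0],
    [[0.2,0,0.3],[-0.1,2,0],0],
    [[0.2,0,0.3],[-0.1,2,0],0],
    [[0.2,0,0.3],[-0.1,2,0],0],
    [[0.2,0,0.3],[-0.1,2,0],0],
    [[0.2,0,0.3],[-0.1,2,0],0],
    [[0.2,0,0.3],[0,2,0],0],
    [[0,0,0],[0,0,0],0]
  ]
}}

```text
t: 27.0
eef_pos: [437.4, -90.5, 264.0]
tcp_rot: [3.116, -0.996, -3.081]
ft_force: [-0.4, -0.0, -1.3]
opening: 0.25
grip_force: 30.0
```

```bash
python3 - <<'E'
from ref import *
ims=snap(10); q=state(); print(q["eef_pos"],q["tcp_rot"],q["ft_force"],q["moment"],q["opening"])
o=np.zeros((400,800,3),np.uint8); o[:,:400]=crop(ims["top"],280,70,440,230,2.5); o[:,400:]=crop(ims["side"],270,90,430,250,2.5)
cv2.imwrite("pics/v7.png",o)
E
```

```text
[437.08607555 -90.40518921 264.25972848] [ 3.11624578 -0.99467077 -3.08112769] [ 0.19892556 -0.15302229 -2.48532025] [ 0.06030149 -0.62871563 -0.00676639] 0.24957950838292228
```

View pics/v7.png

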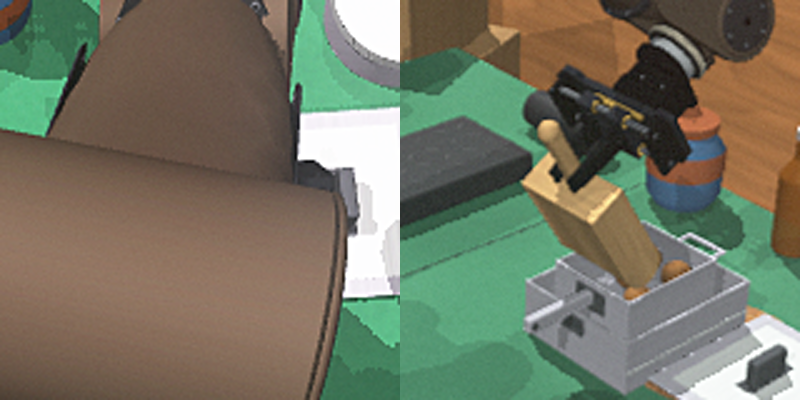

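Request:
{"method": "move_arm", "body": {
  "commands": [
    [[0,0,0.6],[0,2,0],0],
    [[0,0,1],[0,2,0],0],
    [[0,0,1],[0,2,0],0],
    [[-0.2,0,1],[0,2,0],0],
    [[0,0,1],[0,2,0],0],
    [[0,0.3,1],[0,0,0],0],
    [[0,-0.6,1],[0,0,0],0],
    [[0,0.3,0],[0,0,0],0],
    [[0,0,0],[0,0,0],0],
    [[0,0,0],[0,0,0],0]
  ]
}}

```text
t: 28.1
eef_pos: [434.9, -90.2, 330.4]
tcp_rot: [3.089, -1.169, -3.057]
ft_force: [0.2, 0.0, -2.2]
opening: 0.252
grip_force: 30.0
```

```bash
python3 - <<'E'
from ref import *
f=[]
for k in range(6):
    im=read_camera("side"); f.append(state()["ft_force"])
print(np.mean(f,0),np.std(f,0),state()["eef_pos"],state()["joints"])
cv2.imwrite("pics/s11.png",im)
# brown blobs in side view near the sieve
hsv=cv2.cvtColor(im,cv2.COLOR_BGR2HSV); m=cv2.inRange(hsv,(5,100,40),(18,255,220))
n,l,s,c=cv2.connectedComponentsWithStats(m)
for a,b in zip(s[1:],c[1:]):
    if 15<a[4] and 300<b[0]<450 and 120<b[1]<270: print(a,b.round())
E
```

```text
[ 0.05604192 -0.1184761  -1.95259763] [0.48490383 0.40494885 0.33423298] [434.99109025 -90.28610008 330.43608435] [-0.21666667  0.63158673  1.43634635 -0.28205077  2.21366125 -1.86206705]
[375 194  11   9  61] [379. 198.]
[408 213   7   6  21] [410. 215.]
```

Request:
{"method": "move_arm", "body": {
  "commands": [
    [[0,-0.5,0],[0,-3,0],0],
    [[0,-2,0],[0,-6,0],0],
    [[0.8,-4,0],[0.2,-7,0],0],
    [[0.8,-4,0],[0.2,-7,0],0],
    [[0.8,-4,0],[0.2,-7,0],0],
    [[0.8,-4,0],[0.2,-7,0],0],
    [[0.8,-4,0],[0.2,-7,0],0],
    [[0.8,-4,0],[0.2,-7,0],0],
    [[0.8,-4,-1],[0.2,-7,0],0],
    [[0.8,-3,-2],[0.2,-6,0],0]
  ]
}}

```text
t: 29.4
eef_pos: [499.0, -427.9, 302.1]
tcp_rot: [-3.138, -0.046, -3.097]
ft_force: [0.1, 0.4, -2.6]
opening: 0.249
grip_force: 30.0
```

Request:
{"method": "move_arm", "body": {
  "commands": [
    [[0.8,-1,-3],[0,-1,0],0],
    [[0.7,-1,-4],[0,0,0],0],
    [[0,0,-4],[0,0,0],0],
    [[0,0,-4],[0,0,0],0],
    [[0,0,-4],[0,0,0],0],
    [[0,0,-3],[0,0,0],0],
    [[0,0,-2],[0,0,0],0],
    [[0,0,-1],[0,0,0],0],
    [[0,0,0],[0,0,0],0],
    [[0,0,0],[0,0,0],0]
  ]
}}

```text
t: 30.4
eef_pos: [514.3, -445.6, 51.5]
tcp_rot: [-3.14, -0.035, -3.095]
ft_force: [0.2, 0.1, -1.8]
opening: 0.253
grip_force: 30.0
```

Request:
{"method": "move_arm", "body": {
  "commands": [
    [[0,0,-1],[0,-1,0],0],
    [[0,0,-1],[0,-1,0],0],
    [[0,0,-0.5],[0,0,0],0],
    [[0,0,-0.4],[0,0,0],0],
    [[0,0,-0.2],[0,0,0],0],
    [[0,0,0],[0,0,0],0],
    [[0,0,0],[0,0,0],0.4],
    [[0,0,0],[0,0,0],0.6],
    [[0,0,0],[0,0,0],0.7],
    [[0,0,0],[0,0,0],0.7]
  ]
}}

```text
t: 31.4
eef_pos: [514.1, -445.3, 19.6]
tcp_rot: [-3.139, -0.0, -3.095]
ft_force: [-0.0, 0.7, 0.7]
opening: 0.533
grip_force: 0.0
```

Request:
{"method": "move_arm", "body": {
  "commands": [
    [[0,0,2],[0,0,0],0.7],
    [[0,0,4],[0,0,0],0.7],
    [[0,0,4],[0,0,0],0.7],
    [[0,0,4],[0,0,0],0.7],
    [[-1,2,4],[0,0,0],0.6],
    [[-2,4,0],[0,0,0],0.6],
    [[-2,4,0],[0,0,0],0.6],
    [[-2,4,0],[0,0,0],0.6],
    [[-2,4,0],[0,0,0],0.6]
  ]
}}

```text
t: 32.3
eef_pos: [423.0, -263.7, 199.7]
tcp_rot: [-3.139, -0.0, -3.095]
ft_force: [1.6, -0.3, 0.3]
opening: 0.6
grip_force: 0.0
```

```bash
python3 - <<'E'
from ref import *
ims=snap(12); print(state()["eef_pos"],state()["tcp_rot"])
print("tin",refine("tin",ims,(577,-82,.055),0,(30,30,.08)))
print("scoop",refine("scoop",ims,(552.5,-448,.04),0,(10,10,.06)))
print("sieve",refine("sieve",ims,(577,-82,.055),45,(25,25,.06)))
print("lid",refine("lid",ims,(626,-268,.049),0,(30,30,.06)))
E
```

```text
[ 421.64949977 -261.28363837  199.96090645] [-3.14085250e+00 -1.75032517e-03 -3.09333414e+00]
tin (array([ 5.76105e+02, -7.92120e+01,  5.10000e-02]), np.float64(12.8))
scoop (array([ 5.58381e+02, -4.40170e+02,  1.40000e-02]), np.float64(10.0))
sieve (array([ 6.15846e+02, -8.61470e+01, -1.00000e-02]), np.float64(13.1))
lid (array([ 6.25317e+02, -2.64810e+02,  3.40000e-02]), np.float64(15.3))
```

```bash
python3 - <<'E'
from ref import *
ims=load(12)
for x0 in((577,-82,.055),(590,-84,.05),(565,-80,.05)): print("sieve",refine("sieve",ims,x0,45,(8,8,.03)))
cv2.imwrite("pics/v8.png",np.hstack([crop(ims["top"],280,90,460,240,2.2),crop(ims["side"],270,130,450,280,2.2)]))
E
```

```text
sieve (array([ 5.92927e+02, -8.47190e+01,  9.40000e-02]), np.float64(12.1))
sieve (array([ 5.92934e+02, -8.47150e+01,  9.40000e-02]), np.float64(12.1))
sieve (array([ 5.76375e+02, -7.91270e+01,  4.50000e-02]), np.float64(14.2))
```

View pics/v8.png

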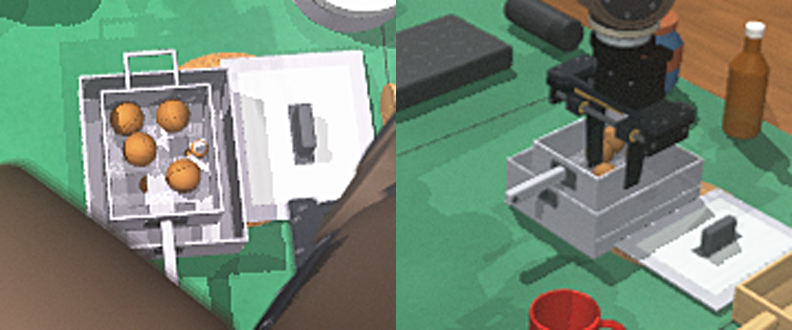

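Request:
{"method": "move_arm", "body": {
  "commands": [
    [[1.2,3.5,0],[0,0,0],0.5],
    [[1.2,3.6,0],[0,0,0],0.5],
    [[1.2,3.6,0],[0,0,0],0.5],
    [[1.2,3.6,0],[0,0,0],0.5],
    [[1.2,3.5,0],[0,0,0],0.5],
    [[0,0,-4],[0,0,0],0.5],
    [[0,0,-4],[0,0,0],0.5],
    [[0,0,-3],[0,0,0],0.5],
    [[0,0,-1],[0,0,0],0.4],
    [[0,0,0],[0,0,0],0.4]
  ]
}}

```text
t: 33.4
eef_pos: [483.9, -87.4, 78.7]
tcp_rot: [-3.14, -0.003, -3.095]
ft_force: [-0.5, -1.4, 0.1]
opening: 0.418
grip_force: 0.0
```

Request:
{"method": "move_arm", "body": {
  "commands": [
    [[-0.2,0.35,-0.1],[0,0,0],0.3],
    [[0,0,0],[0,0,0],0.2],
    [[0,0,0],[0,0,0],0],
    [[0,0,0],[0,0,0],0],
    [[0,0,0],[0,0,0],0],
    [[0,0,0],[0,0,0],0],
    [[0,0,0],[0,0,0],0]
  ]
}}

```text
t: 34.1
eef_pos: [482.4, -83.9, 79.3]
tcp_rot: [-3.139, 0.001, -3.095]
ft_force: [0.6, 1.4, 7.4]
opening: 0.147
grip_force: 30.0
```

Request:
{"method": "move_arm", "body": {
  "commands": [
    [[0,0,0.3],[0,0,0],0],
    [[0,0,0.5],[0,0,0],0],
    [[0,0,0.7],[0,0,0],0],
    [[0,0,0.4],[0,0,0],0],
    [[0,1,0],[0,0,0],0],
    [[0,-2,0],[0,0,0],0],
    [[0,2,0],[0,0,0],0],
    [[0,-2,0],[0,0,0],0],
    [[0,2,0],[0,0,0],0],
    [[0,-1,0],[0,0,0],0]
  ]
}}

```text
t: 35.1
eef_pos: [481.6, -81.8, 97.6]
tcp_rot: [-3.14, -0.001, -3.093]
ft_force: [-0.3, 0.9, -1.9]
opening: 0.144
grip_force: 30.0
```

```bash
cat > nuts.py <<'E'
from ref import *
import sys
ims=snap(sys.argv[1]); im=ims["top"]; q=state(); print(q["eef_pos"],q["ft_force"],q["moment"])
print("sieve",refine("sieve",ims,[q["eef_pos"][0]+95,q["eef_pos"][1]+95*.05,.048],q["eef_pos"][2]-34,(6,6,.02)))
print("tin",refine("tin",ims,(576.5,-81,.053),0,(8,8,.03)))
hsv=cv2.cvtColor(im,cv2.COLOR_BGR2HSV); m=cv2.inRange(hsv,(5,110,35),(20,255,255))
n,l,s,c=cv2.connectedComponentsWithStats(m)
for a,b in zip(s[1:],c[1:]):
    if 8<a[4] and 310<b[0]<395 and 120<b[1]<205: print(a,b.round(),atz("top",*b,60).round())
E
python3 nuts.py 13
```

```text
[482.12001331 -83.82015887  97.63154514] [-0.32578613  0.12604014 -1.44938706] [0.02287159 0.00442902 0.06456936]
sieve (array([ 5.8492e+02, -7.7902e+01,  2.4000e-02]), np.float64(9.2))
tin (array([ 5.75192e+02, -7.98060e+01,  5.40000e-02]), np.float64(8.7))
[331 137   4   9  17] [332. 140.] [642. -29.  60.]
```

Request:
{"method": "move_arm", "body": {
  "commands": [
    [[0,0,0.5],[0,0,0],0],
    [[0,1.3,0.3],[0,0,0],0],
    [[0,-2.8,0],[0,0,0],0],
    [[0,3,0],[0,0,0],0],
    [[0,-3,0],[0,0,0],0],
    [[0,3,0],[0,0,0],0],
    [[0,-3,0],[0,0,0],0],
    [[0,3,0],[0,0,0],0],
    [[0,-3,0],[0,0,0],0],
    [[0,1.5,0],[0,0,0],0]
  ]
}}

```text
t: 36.2
eef_pos: [482.8, -85.1, 106.0]
tcp_rot: [-3.138, 0.001, -3.097]
ft_force: [0.5, -1.1, -3.4]
opening: 0.145
grip_force: 30.0
```

Request:
{"method": "move_arm", "body": {
  "commands": [
    [[1,1,0],[0,0,0],0],
    [[-2,-2.5,0],[0,0,0],0],
    [[2,3,0],[0,0,0],0],
    [[-2,-3,0],[0,0,0],0],
    [[2,3,0],[0,0,0],0],
    [[-2,-3,0],[0,0,0],0],
    [[2,3,0],[0,0,0],0],
    [[-2,-3,0],[0,0,0],0],
    [[1,1.5,0],[0,0,0],0],
    [[0,0,0],[0,0,0],0]
  ]
}}

```text
t: 37.2
eef_pos: [483.0, -82.5, 105.8]
tcp_rot: [-3.139, 0.0, -3.094]
ft_force: [0.8, -0.0, -3.4]
opening: 0.144
grip_force: 30.0
```

```bash
python3 nuts.py 14
```

```text
[482.38662621 -82.98334192 105.65501856] [ 0.26209896  0.32797492 -2.37715129] [0.06646394 0.01579984 0.03322583]
sieve (array([ 5.8567e+02, -7.8438e+01, -1.9000e-02]), np.float64(8.7))
tin (array([ 5.75222e+02, -8.00790e+01,  5.40000e-02]), np.float64(8.7))
```

Request:
{"method": "move_arm", "body": {
  "commands": [
    [[0,1.8,0],[0,0,0],0],
    [[0,-3.8,0],[0,0,0],0],
    [[0,4,0],[0,0,0],0],
    [[0,-4,0],[0,0,0],0],
    [[0,4,0],[0,0,0],0],
    [[0,-4,0],[0,0,0],0],
    [[0,4,0],[0,0,0],0],
    [[0,-4,0],[0,0,0],0],
    [[0,4,0],[0,0,0],0],
    [[0,-2,0],[0,0,0],0]
  ]
}}

```text
t: 38.3
eef_pos: [481.4, -80.6, 105.5]
tcp_rot: [-3.14, -0.002, -3.092]
ft_force: [-0.3, 1.6, -2.7]
opening: 0.148
grip_force: 29.5
```

Request:
{"method": "move_arm", "body": {
  "commands": [
    [[0,0,0.3],[0,-3,0],0],
    [[0,0,0.3],[0,-3,0],0],
    [[0,1.8,0.3],[0,-3,0],0],
    [[1,-3.8,0],[0,0,0],0],
    [[-1,4,0],[0,0,0],0],
    [[-1,-4,0],[0,0,0],0],
    [[1,4,0],[0,0,0],0],
    [[1,-4,0],[0,0,0],0],
    [[-1,2,0],[0,0,0],0],
    [[0,0,0],[0,0,0],0]
  ]
}}

```text
t: 39.3
eef_pos: [481.1, -82.7, 114.4]
tcp_rot: [-3.133, 0.155, -3.094]
ft_force: [-0.1, -0.2, -1.3]
opening: 0.144
grip_force: 30.0
```

Request:
{"method": "move_arm", "body": {
  "commands": [
    [[0,1.8,0],[0,0,0],0],
    [[0,-3.8,0],[0,0,0],0],
    [[0,4,0],[0,0,0],0],
    [[0,-4,0],[0,0,0],0],
    [[0,4,0],[0,0,0],0],
    [[0,-4,0],[0,0,0],0],
    [[0,4,0],[0,0,0],0],
    [[0,-4,0],[0,0,0],0],
    [[0,2,0],[0,0,0],0],
    [[0,0,0],[0,0,0],0]
  ]
}}

```text
t: 40.3
eef_pos: [481.8, -83.3, 114.5]
tcp_rot: [-3.132, 0.156, -3.094]
ft_force: [-0.1, -0.3, -2.7]
opening: 0.143
grip_force: 30.0
```

```bash
python3 nuts.py 15; python3 - <<'E'
from tilt import *
print(state()["tcp_rot"],tilt(load(15),-95))
E
```

```text
[482.02526159 -83.748812   114.63824528] [-0.08156985 -0.36134848 -2.49953944] [ 0.04568817  0.31149749 -0.06132561]
sieve (array([ 5.81141e+02, -7.40860e+01,  9.00000e-03]), np.float64(8.4))
tin (array([ 5.78303e+02, -7.72400e+01,  7.10000e-02]), np.float64(9.6))
[338 133  14  22 173] [344. 140.] [642. -60.  60.]
[353 132  17  24 249] [361. 142.] [ 636. -108.   60.]
[-3.13196268  0.15627325 -3.09322604] [(np.float32(10.48), 9), (np.float32(10.43), 7), (np.float32(10.36), 8), (np.float32(10.27), 6)]
```

Request:
{"method": "move_arm", "body": {
  "commands": [
    [[0,0,-0.5],[0,1,0],0],
    [[0,0,-0.8],[0,2,0],0],
    [[0,0,-0.8],[0,2,0],0],
    [[0,0,-0.8],[0,2,0],0],
    [[0,0,-0.6],[0,2,0],0],
    [[0,0,-0.1],[0,0,0],0],
    [[0,0,0],[0,0,0],0.1],
    [[0,0,0],[0,0,0],0.4],
    [[0,0,0],[0,0,0],0.5],
    [[0,0,0],[0,0,0],0.5]
  ]
}}

```text
t: 41.4
eef_pos: [482.0, -83.7, 78.2]
tcp_rot: [-3.14, -0.002, -3.095]
ft_force: [-0.4, -0.2, 0.9]
opening: 0.342
grip_force: 0.0
```

Request:
{"method": "move_arm", "body": {
  "commands": [
    [[0,0,2],[0,0,0],0.5],
    [[0,0,4],[0,0,0],0.5],
    [[0,0,4],[0,0,0],0.5],
    [[-1,-3,2],[0,0,0],0.5],
    [[-1,-4,0],[0,0,0],0.5],
    [[-1,-4,0],[0,0,0],0.5],
    [[-1,-4,0],[0,0,0],0.5],
    [[-1,-4,0],[0,0,0],0.5],
    [[-1,-2,0],[0,0,0],0.5]
  ]
}}

```text
t: 42.3
eef_pos: [421.3, -296.5, 198.3]
tcp_rot: [-3.139, -0.001, -3.097]
ft_force: [-0.5, 0.6, -0.4]
opening: 0.502
grip_force: 0.0
```

```bash
cat > nuts2.py <<'E'
from ref import *
import sys
ims=snap(sys.argv[1]); im=ims["top"]; print(state()["eef_pos"],state()["tcp_rot"])
for x0 in((577,-80,.05),(570,-80,.05)): print("sieve",refine("sieve",ims,x0,45,(6,6,.03)))
print("tin",refine("tin",ims,(576.5,-81,.053),0,(8,8,.03)))
hsv=cv2.cvtColor(im,cv2.COLOR_BGR2HSV); m=cv2.inRange(hsv,(4,90,30),(22,255,255))
n,l,s,c=cv2.connectedComponentsWithStats(m)
for a,b in zip(s[1:],c[1:]):
    if 4<a[4] and 310<b[0]<392 and 115<b[1]<205: print(a,b.round(),atz("top",*b,60).round())
E
python3 nuts2.py 16
```

```text
[ 420.96730859 -295.92814535  198.13269015] [-3.13960274e+00 -1.29012304e-03 -3.09827177e+00]
sieve (array([ 5.86187e+02, -8.36100e+01,  9.30000e-02]), np.float64(10.3))
sieve (array([ 5.62931e+02, -8.55010e+01,  1.00000e-01]), np.float64(9.4))
tin (array([ 5.77595e+02, -7.71060e+01,  6.90000e-02]), np.float64(11.5))
[361 114  35   8 108] [376. 117.] [ 707. -151.   60.]
[344 130  22  29 365] [354. 144.] [630. -88.  60.]
[329 132  18  30 360] [337. 146.] [626. -42.  60.]
[337 164   6   4  19] [340. 166.] [570. -47.  60.]
[344 170   3   3   5] [345. 171.] [554. -60.  60.]
```

```bash
python3 - <<'E'
from ref import *
a=load(16)
o=np.zeros((560,800,3),np.uint8); o[:,:490]=crop(a["top"],310,112,380,192,7); o[:350,490:]=crop(a["side"],300,130,388,229,3.53)[:350,:310]
cv2.imwrite("pics/v9.png",o)
E
```

```text
Traceback (most recent call last):
ValueError: could not broadcast input array from shape (349,310,3) into shape (350,310,3)
```

```bash
python3 - <<'E'
from ref import *
a=load(16)
o=np.zeros((560,800,3),np.uint8); o[:,:490]=crop(a["top"],310,112,380,192,7); b=crop(a["side"],300,130,388,229,3.5)[:,:310]; o[:b.shape[0],490:490+b.shape[1]]=b
cv2.imwrite("pics/v9.png",o)
E
```

```text
(no output)
```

View pics/v9.png

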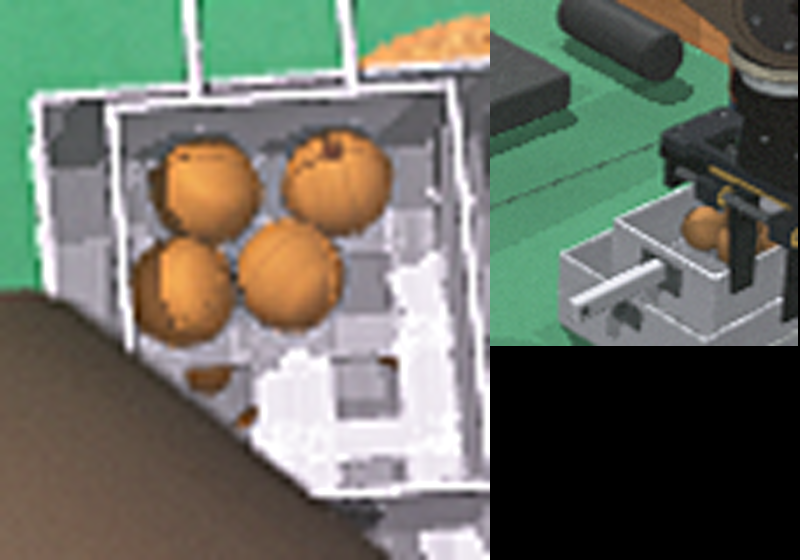

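Request:
{"method": "move_arm", "body": {
  "commands": [
    [[0,-4,0],[0,0,0],0.5],
    [[0,-4,0],[0,0,0],0.5],
    [[0,-4,0],[0,0,0],0.5]
  ]
}}

```text
t: 42.7
eef_pos: [422.4, -414.2, 198.5]
tcp_rot: [-3.14, -0.001, -3.094]
ft_force: [-0.4, 0.0, 0.4]
opening: 0.502
grip_force: 0.0
```

```bash
python3 - <<'E'
from ref import *
ims=snap(17); im=ims["top"]
print("tin",refine("tin",ims,(577,-80,.055),0,(8,8,.03)))
for x0 in((577,-80,.05),(572,-80,.05)): print("sieve",refine("sieve",ims,x0,45,(5,5,.02)))
hsv=cv2.cvtColor(im,cv2.COLOR_BGR2HSV); m=cv2.inRange(hsv,(4,90,30),(22,255,255))
g=cv2.cvtColor(im,cv2.COLOR_BGR2GRAY)
for v in range(128,188): print(v,"".join("#" if m[v,u] else ("@" if hsv[v,u,1]>60 else " .:-=+"[min(5,g[v,u]//43)]) for u in range(312,380)))
E
```

```text
tin (array([ 5.78747e+02, -7.74340e+01,  7.20000e-02]), np.float64(9.7))
sieve (array([ 5.85385e+02, -8.07930e+01,  2.50000e-02]), np.float64(10.5))
sieve (array([ 5.85382e+02, -8.08080e+01,  2.60000e-02]), np.float64(10.5))
128 @@=+:::.:::..+=::::::::::::::::::::::::::::::::::::::::::::::.++.::.
129 @@@+:::.:::..++:::::::::::::::::::::::::::::::::--:::::::::::.=+.::.
130 @@@+::::::::.=+:::::::::::-:::::::::::::::::@@##..::::::::::.--+.::.
131 @@@+::.:::::.-+:::::::.:......:::::::::::.########.:::::::::.--+.:-.
132 @@@+-.::::::.-+:::::::::@######.:::::.::.##########@:::::::-.-:+:-:.
133 @@++-.::::::..+.::..::@#########@:::.::.############@-------.-:+:--.
134 @@++=..::::..:+::::::@###########@-=:--@#############@-----:.--+:--.
135 @@@+=.::::::-:+:--:=:#############=----###############------.--+---.
136 @@@+=--------.+:---.##############@----###############------.--++--.
137 @@@++:--------+--=-################---@###############------.--++:-:
138 @@@++:-------:+:---.###############@--################------:--=+:-:
139 @@@++:-------.+----:###############@--################-----+---=+--:
[... 2804 characters left out ...]
=---:@@@@@@@@@@@@@@@@@@@@@@@@@@@@@@@@@@@@@@
179 @@@@@@=+=======-:+------=-:::@@@@@@@@@@@@@@@@@@@@@@@@@@@@@@@@@@@@@@@
180 @@@@@@+++======-:+=---=----:@@@@@@@@@@@@@@@@@@@@@@@@@@@@@@@@@@@@@@@@
181 @@@@@@@++=-=----:+=---=---:@@@@@@@@@@@@@@@@@@@@@@@@@@@@@@@@@@@@@@@@@
182 @@@@@@@++-------:++------:@@@@@@@@@@@@@@@@@@@@@@@@@@@@@@@@@@@@@@@@@@
183 @@@@@@@++-------:=+=-==-=:#@@@@@@@@@@@@@@@@@@@@@@@@@@@@@@@@@@@@@@@@@
184 @@@@@@@++--------=+++++=:#@@@@@@@@@@@@@@@@@@@@@@@@@@@@@@@@@@@@@@@@@@
185 @@@@@@@++---------::.::@@@@@@@@@@@@@@@@@@@@@@@@@@@@@@@@@@@@@@@@@@@@@
186 @@@@@@@++---------:::::@@@@@@@@@@@@@@@@@@@@@@@@@@@@@@@@@@@@@@@@@@@@@
187 @@@@@@@=+---------::::@@@@@@@@@@@@@@@@@@@@@@@@@@@@@@@@@@@@@@@@@@@@@@
```

Request:
{"method": "move_arm", "body": {
  "commands": [
    [[0.7,4,0],[0,0,0],0.5],
    [[0.7,4,0],[0,0,0],0.5],
    [[0.7,4,0],[0,0,0],0.5],
    [[0.7,4,0],[0,0,0],0.5],
    [[0.7,4,0],[0,0,0],0.5],
    [[0.7,4,0],[0,0,0],0.5],
    [[0.7,4,0],[0,0,0],0.5],
    [[0.7,3,0],[0,0,0],0.5],
    [[0.4,2,0],[0,0,0],0.5],
    [[0,0,-2],[0,0,0],0.5]
  ]
}}

```text
t: 43.8
eef_pos: [482.8, -80.6, 180.0]
tcp_rot: [-3.138, 0.003, -3.092]
ft_force: [-0.9, -0.7, -0.4]
opening: 0.498
grip_force: 0.0
```

Request:
{"method": "move_arm", "body": {
  "commands": [
    [[0,-0.3,-3],[0,0,0],0.5],
    [[0,0,-4],[0,0,0],0.5],
    [[0,0,-2.5],[0,0,0],0.4],
    [[0,0,-0.8],[0,0,0],0.3],
    [[0,0,0],[0,0,0],0],
    [[0,0,0],[0,0,0],0],
    [[0,0,0],[0,0,0],0],
    [[0,0,0],[0,0,0],0],
    [[0,0,0],[0,0,0],0],
    [[0,0,0],[0,0,0],0]
  ]
}}

```text
t: 44.8
eef_pos: [482.5, -86.8, 76.7]
tcp_rot: [-3.139, 0.001, -3.095]
ft_force: [-0.2, 1.3, 8.3]
opening: 0.144
grip_force: 30.0
```

Request:
{"method": "move_arm", "body": {
  "commands": [
    [[0,0,0.1],[0,0,0],0],
    [[0,0,0.2],[0,-1,0],0],
    [[0,0,0.3],[0,-1,0],0],
    [[0,0,0.5],[0,-1,0],0],
    [[0,0,0.7],[0,-1,0],0],
    [[0,0,0.9],[0,-1,0],0],
    [[0,0,1],[0,-1,0],0],
    [[0,0,1],[0,-1,0],0],
    [[0,0,1],[0,-1,0],0],
    [[0,0,1],[0,0,0],0]
  ]
}}

```text
t: 45.8
eef_pos: [481.6, -86.7, 143.6]
tcp_rot: [-3.133, 0.14, -3.095]
ft_force: [0.2, 0.4, -3.3]
opening: 0.145
grip_force: 30.0
```

Request:
{"method": "move_arm", "body": {
  "commands": [
    [[0,0,1],[0,0,0],0],
    [[0,0,1],[0,0,0],0],
    [[0,0,1],[0,0,0],0],
    [[0,0,1],[0,0,0],0],
    [[0,0,1],[0,0,0],0],
    [[0,0,1],[0,0,0],0],
    [[0,0,1],[0,0,0],0],
    [[0,0,0.7],[0,0,0],0],
    [[0,0,0.4],[0,0,0],0],
    [[0,0,0.2],[0,0,0],0]
  ]
}}

```text
t: 46.8
eef_pos: [482.0, -86.8, 225.9]
tcp_rot: [-3.133, 0.139, -3.095]
ft_force: [-0.0, -0.8, -3.0]
opening: 0.147
grip_force: 30.0
```

```bash
python3 - <<'E'
from tilt import *
ims=snap(18); q=state(); print(q["eef_pos"],q["tcp_rot"],q["ft_force"],q["moment"]); print(tilt(ims,-95))
hsv=cv2.cvtColor(ims["top"],cv2.COLOR_BGR2HSV); m=cv2.inRange(hsv,(4,90,30),(22,255,255))
n,l,s,c=cv2.connectedComponentsWithStats(m)
for a,b in zip(s[1:],c[1:]):
    if 4<a[4] and 310<b[0]<392 and 90<b[1]<205: print(a,b.round())
print("tin",refine("tin",ims,(577,-80,.055),0,(8,8,.03)))
E
```

```text
[481.97033326 -86.75834311 225.60017375] [-3.13279135  0.13898765 -3.0946013 ] [-0.39028172  0.62971727 -2.76171539] [-0.02423838  0.31139274  0.00481821]
[(np.float32(9.05), 38), (np.float32(8.94), 39), (np.float32(8.88), 24), (np.float32(8.81), 21)]
[361 114  35   8 106] [376. 117.]
[348 151   4  10  11] [349. 156.]
[318 198   2   5   5] [319. 200.]
tin (array([ 5.74899e+02, -7.83300e+01,  6.80000e-02]), np.float64(8.8))
```

Request:
{"method": "move_arm", "body": {
  "commands": [
    [[0,0.4,0.5],[0,0,0],0],
    [[0,0.9,0.8],[0,0,0],0],
    [[0,1.5,0.8],[0,0,0],0],
    [[0.1,2.1,0.6],[0,0,0],0],
    [[0.1,2.7,0.3],[0,0,0],0],
    [[0.1,3,0],[0,0,0],0],
    [[0.1,3,0],[0,0,0],0],
    [[0.1,3,0],[0,0,0],0],
    [[0.1,3,0],[0,0,0],0],
    [[0.1,3,0],[0,0,0],0]
  ]
}}

```text
t: 47.9
eef_pos: [488.6, 141.1, 256.1]
tcp_rot: [-3.133, 0.139, -3.094]
ft_force: [1.0, -0.5, -3.6]
opening: 0.145
grip_force: 30.0
```

Request:
{"method": "move_arm", "body": {
  "commands": [
    [[0.1,3,0],[0,0,0],0],
    [[0.1,3,0],[0,0,0],0],
    [[0.1,3,0],[0,0,0],0],
    [[0.1,3,0],[0,0,0],0],
    [[0.1,3,0],[0,0,0],0],
    [[0.1,3,0],[0,0,0],0],
    [[0,2.7,0],[0,0,0],0],
    [[0,2.2,0],[0,0,0],0],
    [[0,1.6,0],[0,0,0],0],
    [[0,1,0],[0,0,0],0]
  ]
}}

```text
t: 48.9
eef_pos: [494.5, 395.6, 255.7]
tcp_rot: [-3.133, 0.139, -3.094]
ft_force: [-0.4, -0.3, -2.8]
opening: 0.146
grip_force: 30.0
```

Request:
{"method": "move_arm", "body": {
  "commands": [
    [[0,0.6,0],[0,0,0],0],
    [[0,0.2,0],[0,0,0],0],
    [[0,0,0],[0,0,0],0]
  ]
}}

```text
t: 49.2
eef_pos: [495.0, 401.9, 255.6]
tcp_rot: [-3.133, 0.139, -3.095]
ft_force: [1.4, -0.4, -3.6]
opening: 0.145
grip_force: 30.0
```

```bash
python3 - <<'E'
from tilt import *
ims=snap(19); q=state(); print(q["eef_pos"],q["tcp_rot"],q["ft_force"],q["moment"]); print(tilt(ims,-95))
print("tin",refine("tin",ims,(577,-80,.055),0,(25,25,.05)))
print("lid",refine("lid",ims,(625,-267,.045),0,(25,25,.05)))
im=ims["top"];hsv=cv2.cvtColor(im,cv2.COLOR_BGR2HSV); m=cv2.inRange(hsv,(4,80,20),(22,255,255))
n,l,s,c=cv2.connectedComponentsWithStats(m)
for a,b in zip(s[1:],c[1:]):
    if 4<a[4] and 120<b[0]<392 and 80<b[1]<215: print(a,b.round(),atz("top",*b,10).round())
E
```

```text
[495.10992006 401.60676493 255.70443512] [-3.13265011  0.13900009 -3.09520779] [ 0.31001107 -0.51649889 -2.62230244] [0.09573733 0.34235073 0.03214662]
[(np.float32(10.86), 40), (np.float32(10.6), 41), (np.float32(10.56), 43), (np.float32(10.51), 42)]
tin (array([ 5.77046e+02, -7.74350e+01,  7.00000e-02]), np.float64(14.1))
lid (array([ 6.25340e+02, -2.65871e+02,  4.50000e-02]), np.float64(17.0))
[360 114  36   8 109] [376. 117.] [ 730. -158.   10.]
[130 139  46  22 312] [158. 147.] [653. 465.  10.]
[363 157   8   7  36] [366. 160.] [ 600. -125.   10.]
[336 161   7   7  39] [339. 164.] [590. -48.  10.]
[328 165   7   7  34] [331. 168.] [580. -24.  10.]
[343 166  14  12  83] [350. 172.] [567. -76.  10.]
[129 179   5   7  14] [131. 183.] [550. 535.  10.]
[120 186   3   3   5] [121. 187.] [538. 562.  10.]
[120 210   8  11  21] [123. 215.] [459. 548.  10.]
```

Request:
{"method": "move_arm", "body": {
  "commands": [
    [[0,0,-0.4],[0,0,0],0],
    [[0,0,-0.8],[0,0,0],0],
    [[0,0,-1.2],[0,0,0],0],
    [[0,0,-1.2],[0,0,0],0],
    [[0,0,-1.2],[0,0,0],0],
    [[0,0,-1.2],[0,0,0],0],
    [[-0.2,0,-1.2],[0,0,0],0],
    [[-0.3,0,-1.2],[0,1,0],0],
    [[-0.3,0,-1.2],[0,1,0],0],
    [[-0.3,0,-1.2],[0,1,0],0]
  ]
}}

```text
t: 50.3
eef_pos: [483.8, 402.3, 146.8]
tcp_rot: [-3.136, 0.086, -3.095]
ft_force: [-1.5, 0.8, 1.0]
opening: 0.143
grip_force: 30.0
```

Request:
{"method": "move_arm", "body": {
  "commands": [
    [[-0.4,0,-1.2],[0,1,0],0],
    [[-0.4,0,-1.2],[0,1,0],0],
    [[-0.3,0,-1.2],[0,1,0],0],
    [[-0.2,0,-1.2],[0,1,0],0],
    [[0,0,-1],[0,1,0],0],
    [[0,0,-0.8],[0,0,0],0],
    [[0,0,-0.4],[0,0,0],0],
    [[0,0,0],[0,0,0],0]
  ]
}}

```text
t: 51.1
eef_pos: [471.8, 402.2, 78.4]
tcp_rot: [-3.14, 0.001, -3.095]
ft_force: [-0.7, -3.1, 8.1]
opening: 0.141
grip_force: 30.0
```

Request:
{"method": "move_arm", "body": {
  "commands": [
    [[0,0,0],[0,0,0],0.1],
    [[0,0,0],[0,0,0],0.3],
    [[0,0,0],[0,0,0],0.5],
    [[0,0,0],[0,0,0],0.5],
    [[0,0,2],[0,0,0],0.5],
    [[0,0,4],[0,0,0],0.6],
    [[0,-2,4],[0,0,0],0.8],
    [[0,-4,3],[0,0,0],1],
    [[0,-4,0],[0,0,0],1],
    [[0,-4,0],[0,0,0],1]
  ]
}}

```text
t: 52.1
eef_pos: [471.0, 261.1, 208.5]
tcp_rot: [-3.14, 0.002, -3.094]
ft_force: [0.5, -0.3, -0.9]
opening: 0.841
grip_force: 0.0
```

```bash
python3 - <<'E'
from ref import *
ims=snap(20); q=state(); print(q["eef_pos"],q["tcp_rot"])
for x0 in((570,407,.046),(580,407,.046)): print("sieve",refine("sieve",ims,x0,45,(12,12,.08)))
print("tin",refine("tin",ims,(577,-79,.06),0,(10,10,.03)))
print("lid",refine("lid",ims,(625,-267,.045),0,(10,10,.05)))
im=ims["top"];hsv=cv2.cvtColor(im,cv2.COLOR_BGR2HSV); m=cv2.inRange(hsv,(4,80,20),(22,255,255))
n,l,s,c=cv2.connectedComponentsWithStats(m)
for a,b in zip(s[1:],c[1:]):
    if 4<a[4] and 120<b[0]<520 and 80<b[1]<215: print(a,b.round(),atz("top",*b,66).round())
for v in range(125,195): print("".join("#" if m[v,u] else ("@" if hsv[v,u,1]>60 else " .:-=+"[min(5,hsv[v,u,2]//43)]) for u in range(132,205)))
E
```

```text
[470.81371251 258.95722313 207.94811472] [-3.13875978e+00 -4.96070811e-04 -3.09783874e+00]
sieve (array([5.68421e+02, 4.17860e+02, 1.09000e-01]), np.float64(8.9))
sieve (array([5.51752e+02, 4.18590e+02, 2.41000e-01]), np.float64(7.6))
tin (array([ 5.77222e+02, -7.74490e+01,  7.00000e-02]), np.float64(14.1))
lid (array([ 6.25351e+02, -2.65858e+02,  4.50000e-02]), np.float64(17.0))
[ 117  109   85   75 1917] [162. 145.] [638. 431.  66.]
[360 114  36   8 109] [376. 117.] [ 705. -150.   66.]
[ 453  125   57   89 2112] [482. 160.] [ 576. -425.   66.]
[170 133   2   5   7] [170. 135.] [666. 410.  66.]
[169 139   2   4   5] [170. 141.] [650. 411.  66.]
[363 157   8   7  36] [366. 160.] [ 581. -119.   66.]
[336 161   7   7  39] [339. 164.] [573. -45.  66.]
[328 165   7   7  34] [331. 168.] [563. -23.  66.]
[343 166  14  12  84] [350. 172.] [550. -72.  66.]
[488 181   8  24  62] [492. 193.] [ 485. -442.   66.]
[392 191   8   2  13] [395. 191.] [ 494. -189.   66.]
@@@@@@@:::::@###@######@#######@####@#############@@@@.... @@...:::::..@ 
@@@@@@@::@@####@####@@#############@@###########@##@@.@..
[... 4348 characters left out ...]
########@##@#@####@@#@   .@@@@@@@.
##@##################@########@###########@#########@@@@@@@@@ @@@@###@@.@
###############################@#############@#@#@@#@#@@@@..@ @ @@@@@@@@@
###############################@###########@#@####@@###@@#@#  @@@.@@@@##@
##########################################@##@##@@@@##@@@@@.@.@@@ .@@@@@@
################################################@#@@@@@@#@@@@ . # @@@@@.@
####@#########################@###################@#@@#@@#@@@@@@ @ .@@@@@
#################################@@######@#@######@@@@#@@@@@@@@    #@.@@#
##@###############################@#######@#####@@##@#@#@@@@@ @@@@ @@@#..
###@################################@############@###@@@@#@@@@@@ @@@@..@@
```

```bash
cat >> ref.py <<'E'
EDG["tin2"]=box(110,93,75)+box(107,90,75)
def score2(nm,im,x0): 
    return [refine(nm,s,x0,0,(6,6,.03)) for s in (im,{"top":im["top"]},{"side":im["side"]})]
E
python3 - <<'E'
from ref import *
im=load(20)
for nm in("tin","tin2"):
    for r in score2(nm,im,(577,-79,.06)): print(nm,r)
for r in score2("lid",im,(625.3,-266,.045)): print("lid",r)
i0={"top":cv2.imread("pics/top0.png"),"side":cv2.imread("pics/side0.png")}
for r in score2("tin2",i0,(582.5,78,.014)): print("tin2 init",r)
E
```

```text
tin (array([ 5.77243e+02, -7.74300e+01,  6.90000e-02]), np.float64(14.1))
tin (array([ 5.76715e+02, -7.73340e+01,  6.80000e-02]), np.float64(16.6))
tin (array([ 5.78008e+02, -7.85070e+01,  6.30000e-02]), np.float64(11.6))
tin2 (array([ 5.75305e+02, -7.73830e+01,  6.70000e-02]), np.float64(14.8))
tin2 (array([ 5.75348e+02, -7.70820e+01,  6.60000e-02]), np.float64(17.8))
tin2 (array([ 5.83219e+02, -8.03500e+01,  5.70000e-02]), np.float64(13.0))
lid (array([ 6.25347e+02, -2.65865e+02,  4.50000e-02]), np.float64(17.0))
lid (array([ 6.25366e+02, -2.65848e+02,  4.50000e-02]), np.float64(18.9))
lid (array([ 6.25285e+02, -2.65811e+02,  5.10000e-02]), np.float64(15.2))
tin2 init (array([5.82457e+02, 7.71490e+01, 1.20000e-02]), np.float64(14.9))
tin2 init (array([5.82459e+02, 7.71450e+01, 1.20000e-02]), np.float64(18.4))
tin2 init (array([ 5.88815e+02,  7.98190e+01, -1.00000e-02]), np.float64(12.3))
```

Request:
{"method": "move_arm", "body": {
  "commands": [
    [[1,-4,0],[0,0,0],0.8],
    [[1.3,-4.5,0],[0,0,0],0.8],
    [[1.3,-4.5,0],[0,0,0],0.8],
    [[1.3,-4.5,0],[0,0,0],0.8],
    [[1.3,-4.5,0],[0,0,0],0.8],
    [[1.3,-4.5,0],[0,0,0],0.8],
    [[1.3,-4.5,0],[0,0,0],0.8],
    [[1.3,-4.5,0],[0,0,0],0.8],
    [[1.3,-4.5,0],[0,0,0],0.8],
    [[1.3,-4.5,0],[0,0,0],0.8]
  ]
}}

```text
t: 53.2
eef_pos: [598.7, -184.3, 207.4]
tcp_rot: [-3.139, -0.0, -3.095]
ft_force: [1.2, 1.1, 0.1]
opening: 0.796
grip_force: 0.0
```

Request:
{"method": "move_arm", "body": {
  "commands": [
    [[1.3,-4,0],[0,0,0],0.8],
    [[1.2,-3,0],[0,0,0],0.8],
    [[0.2,-1,0],[0,0,0],0.8],
    [[0,0,-2],[0,0,0],0.8],
    [[0,0,-2],[0,0,0],0.8],
    [[0,0,-2],[0,0,0],0.8],
    [[0,0,0],[0,0,0],0.8],
    [[0,0,0],[0,0,0],0.8]
  ]
}}

```text
t: 54.0
eef_pos: [625.3, -262.1, 147.8]
tcp_rot: [-3.14, -0.001, -3.094]
ft_force: [-0.5, -0.3, -0.1]
opening: 0.802
grip_force: 0.0
```

```bash
python3 - <<'E'
from ref import *
ims=snap(21); q=state(); print(q["eef_pos"],q["tcp_rot"])
for x0 in((567,407,.046),(580,407,.02),(600,405,.05)): print("sieve",refine("sieve",ims,x0,45,(10,10,.08)))
im=ims["top"];hsv=cv2.cvtColor(im,cv2.COLOR_BGR2HSV); m=cv2.inRange(hsv,(4,90,30),(22,255,255))
for v in range(124,180,2): print("".join("#" if m[v,u] else ("@" if hsv[v,u,1]>60 else " .:-=+"[min(5,hsv[v,u,2]//43)]) for u in range(132,205)))
E
```

```text
[ 625.56713214 -262.56627779  148.82022137] [-3.13855747e+00  9.40244496e-04 -3.09464233e+00]
sieve (array([5.73301e+02, 4.08326e+02, 5.30000e-02]), np.float64(17.1))
sieve (array([5.73304e+02, 4.08331e+02, 5.30000e-02]), np.float64(17.1))
sieve (array([6.00260e+02, 4.10276e+02, 5.60000e-02]), np.float64(14.7))
@@@@@@@:.::::::::::::::.++::::::-::::::::::-::-+-:::::::::-::::::::::....
@@@@@@@:::::::::--::::::++:::::-::::::::::::::-+-::..:.........:::::::...
@@@@@@@:::::::::::--::::++:::::::::::::.......-+:.::...:::.:...::::::....
@@@@@@@:::::::::::::::::++.::::::::::::..:::::=+::::::::::::...::::::....
@@@@@@@:::::::::::::::::++.:::::::::::...::::.=+::..::::::::...::::::....
@@@@@@::::::::::::::::::++.::::----:---===++++++++++++++++.:...::::::....
@@@@@@:-====++++++++++++++++==-::::.::.:::::::::::::-:::++.:...::::::....
@@@@@@:+-.:::::::::::::::::::::::::::::::::-----------::++.:::.::::::... 
@@@@@@:+-.::---:---------=-----:------------::########..++..:::::::::....
@@@@@@:+:.:::::------:#########@::----:----:############++..:::::.:::....
@@@@@@:+:::::::::---##############:--======####
[... 584 characters left out ...]
#########@.....:++=.::::::........
@@@@@:++.:::::::#################################......=+=.::::::........
@@@@@:++.::::::.#################################......=+=.::::::........
@@@@@:++.:::::::################..#############...:::--=+=.::::::........
@@@@@.+=.::::::::=#############-+=++########@-======+==++=.::::::........
@@@@@:+=.:::::::.++:#########-=====+++=+===============++=.::::::........
@@@@@:+-.:::::::.++================++======+====-===-::=+=.::::::........
@@@@@:+-.:::::::.++=+====:.:..... :+=====+++++ ........++=.::::::........
@@@@@:+:.:::::::.+=====--.........=+++++++++++..:::::::++=.::::::........
@@@@@:+:.::::::.:=======-.........=++++++++++=..::::::.++=.::::::........
```

Request:
{"method": "move_arm", "body": {
  "commands": [
    [[0,-0.3,-3],[0,0,0],0.8],
    [[0,0,-4],[0,0,0],0.8],
    [[0,0,-4],[0,0,0],0.6],
    [[0,0,-2],[0,0,0],0.5],
    [[0,0,-0.4],[0,0,0],0.5],
    [[0,0,0],[0,0,0],0],
    [[0,0,0],[0,0,0],0],
    [[0,0,0],[0,0,0],0],
    [[0,0,0],[0,0,0],0],
    [[0,0,0],[0,0,0],0]
  ]
}}

```text
t: 55.1
eef_pos: [625.4, -266.1, 14.5]
tcp_rot: [-3.138, 0.001, -3.095]
ft_force: [-1.0, 2.2, 8.5]
opening: 0.188
grip_force: 30.0
```

Request:
{"method": "move_arm", "body": {
  "commands": [
    [[0,0,0],[0,0,0],0],
    [[0,0,0],[0,0,0],0],
    [[0,0,0],[0,0,0],0]
  ]
}}

```text
t: 55.4
eef_pos: [625.4, -266.1, 14.5]
tcp_rot: [-3.138, 0.001, -3.095]
ft_force: [-0.1, -0.6, 6.5]
opening: 0.185
grip_force: 30.0
```

Request:
{"method": "move_arm", "body": {
  "commands": [
    [[0,0,0.4],[0,0,0],0],
    [[0,0,1],[0,0,0],0],
    [[0,0,2],[0,0,0],0],
    [[0,0,2.5],[0,0,0],0],
    [[0,0,2.5],[0,0,0],0],
    [[0,0,2],[0,0,0.2],0],
    [[-0.1,0.4,1],[0,0,0.2],0],
    [[-0.3,1.2,0.4],[0,0,0.2],0],
    [[-0.5,2,0],[0,0,0.2],0],
    [[-0.7,2.5,0],[0,0,0.2],0]
  ]
}}

```text
t: 56.4
eef_pos: [608.1, -203.5, 130.7]
tcp_rot: [-3.14, -0.002, -3.078]
ft_force: [0.5, -0.1, -2.1]
opening: 0.188
grip_force: 30.0
```

Request:
{"method": "move_arm", "body": {
  "commands": [
    [[-0.7,2.6,0],[0,0,0.15],0],
    [[-0.7,2.6,0],[0,0,0],0],
    [[-0.7,2.6,0],[0,0,0],0],
    [[-0.6,2.3,0],[0,0,0],0],
    [[-0.4,1.6,0],[0,0,0],0],
    [[-0.2,0.8,0],[0,0,0],0],
    [[0,0.3,0],[0,0,0],0],
    [[0,0,0],[0,0,0],0],
    [[0,0,0],[0,0,0],0]
  ]
}}

```text
t: 57.3
eef_pos: [576.2, -77.4, 131.5]
tcp_rot: [-3.139, -0.0, -3.076]
ft_force: [0.6, -0.8, -1.7]
opening: 0.189
grip_force: 30.0
```

```bash
python3 - <<'E'
from ref import *
ims=snap(22); q=state(); print(q["eef_pos"],q["tcp_rot"],q["ft_force"],q["moment"])
z=q["eef_pos"][2]-14.5
for s in (ims,{"top":ims["top"]},{"side":ims["side"]}):
    print("lid",refine("lid",s,(q["eef_pos"][0],q["eef_pos"][1],.067),z,(6,6,.03)), "tin",refine("tin",{"side":ims["side"]},(576.3,-77.5,.067),0,(6,6,.03)))
E
```

```text
[576.11742337 -77.48585838 131.48229935] [-3.13924620e+00 -4.76102370e-04 -3.07578885e+00] [ 0.20802337  0.18194051 -2.18670047] [-0.00786468  0.01181652  0.00595621]
lid (array([ 5.75786e+02, -7.46440e+01,  6.30000e-02]), np.float64(11.5)) tin (array([ 5.77273e+02, -7.56070e+01,  7.40000e-02]), np.float64(9.5))
lid (array([ 6.12552e+02, -9.93450e+01,  5.70000e-02]), np.float64(8.0)) tin (array([ 5.77273e+02, -7.56070e+01,  7.40000e-02]), np.float64(9.5))
lid (array([ 5.75202e+02, -7.40910e+01,  6.70000e-02]), np.float64(17.5)) tin (array([ 5.77273e+02, -7.56070e+01,  7.40000e-02]), np.float64(9.5))
```

Request:
{"method": "move_arm", "body": {
  "commands": [
    [[0,0,-0.5],[0,0,0],0],
    [[0,0,-1],[0,0,0],0],
    [[0,0,-1],[0,0,0],0],
    [[0,0,-0.8],[0,0,0],0],
    [[0,0,-0.5],[0,0,0],0],
    [[0,0,-0.3],[0,0,0],0],
    [[0,0,-0.2],[0,0,0],0],
    [[0,0,-0.2],[0,0,0],0],
    [[0,0,-0.2],[0,0,0],0],
    [[0,0,0],[0,0,0],0]
  ]
}}

```text
t: 58.4
eef_pos: [576.0, -76.8, 84.5]
tcp_rot: [-3.139, -0.0, -3.075]
ft_force: [-0.3, 0.2, -2.3]
opening: 0.187
grip_force: 30.0
```

Request:
{"method": "move_arm", "body": {
  "commands": [
    [[0,0,-0.1],[0,0,0],0],
    [[0,0,0],[0,0,0],0.25],
    [[0,0,0],[0,0,0],0.4],
    [[0,0,0],[0,0,0],0.5],
    [[0,0,0],[0,0,0],0.5],
    [[0,0,2],[0,0,0],0.5],
    [[0,0,4],[0,0,0],0.5],
    [[0,4,4],[0,0,0],0.5],
    [[0,4.5,2],[0,0,8],0.7],
    [[0,4.5,0],[0,0,8],1]
  ]
}}

```text
t: 59.4
eef_pos: [577.0, 49.7, 202.2]
tcp_rot: [-3.137, 0.005, -2.792]
ft_force: [0.1, 0.3, 0.1]
opening: 0.615
grip_force: 0.0
```

Request:
{"method": "move_arm", "body": {
  "commands": [
    [[0,4.5,0],[0,0,8],1],
    [[0,4.5,0],[0,0,8],1],
    [[0,2,0],[0,0,8],1],
    [[0,0,0],[0,0,8],1],
    [[0,0,0],[0,0,8],1],
    [[0,0,0],[0,0,8],1],
    [[0,0,0],[0,0,8],1],
    [[0,0,0],[0,0,8],1],
    [[0,0,0],[0,0,6],1]
  ]
}}

```text
t: 60.3
eef_pos: [558.9, 211.3, 191.9]
tcp_rot: [-3.089, -0.088, -1.668]
ft_force: [-0.5, -0.7, 0.5]
opening: 1.002
grip_force: 0.0
```

```bash
python3 - <<'E'
from ref import *
ims=snap(23); q=state(); print(q["eef_pos"],q["tcp_rot"],q["joints"])
for s in (ims,{"top":ims["top"]},{"side":ims["side"]}):
    print("lid",refine("lid",s,(576,-77,.067),69,(10,10,.03)),"tin",refine("tin",{"side":ims["side"]},(576.3,-77.5,.067),0,(6,6,.03)))
E
```

```text
[557.60003155 212.71991412 191.44304474] [-3.0909621  -0.08765211 -1.66566949] [ 0.29961055  0.47457575  1.66206888 -0.11970081  0.99504505 -2.68459928]
lid (array([ 5.75994e+02, -7.63870e+01,  7.00000e-02]), np.float64(17.9)) tin (array([ 5.78878e+02, -7.28530e+01,  7.20000e-02]), np.float64(13.0))
lid (array([ 5.75866e+02, -7.68430e+01,  6.60000e-02]), np.float64(20.5)) tin (array([ 5.78878e+02, -7.28530e+01,  7.20000e-02]), np.float64(13.0))
lid (array([ 5.75601e+02, -7.44710e+01,  7.60000e-02]), np.float64(15.7)) tin (array([ 5.78878e+02, -7.28530e+01,  7.20000e-02]), np.float64(13.0))
```

Request:
{"method": "move_arm", "body": {
  "commands": [
    [[0,0,0],[0,0,-8.5],1],
    [[0,0,0],[0,0,-8.5],1],
    [[0,0,0],[0,0,-8.5],1],
    [[0,0,0],[0,0,-8.5],1],
    [[0,0,0],[0,0,-8.5],1],
    [[0,0,0],[0,0,-8.5],1],
    [[0,0,0],[0,0,-8.5],1],
    [[0,0,0],[0,0,-8.5],1],
    [[0,0,0],[0,0,-8.5],1],
    [[0,0,0],[0,0,-8.5],1]
  ]
}}

```text
t: 61.4
eef_pos: [559.2, 210.0, 192.0]
tcp_rot: [-3.091, -0.087, 3.122]
ft_force: [-0.8, 1.2, -0.3]
opening: 0.998
grip_force: 0.0
```

Request:
{"method": "move_arm", "body": {
  "commands": [
    [[0,0,0],[0,0,-8.5],1],
    [[0,0,0],[0,0,-8.5],1],
    [[0,0,0],[0,0,-8.5],1],
    [[0,0,0],[0,0,-8.5],1],
    [[0,0,0],[0,0,-8.5],1],
    [[0,0,0],[0,0,-8.5],1],
    [[0,0,0],[0,0,-8.5],1],
    [[0,0,0],[0,0,-8.5],1],
    [[0,0,0],[0,0,-8.5],1],
    [[0,0,0],[0,0,0],1]
  ]
}}

```text
t: 62.4
eef_pos: [559.1, 209.9, 192.1]
tcp_rot: [-3.091, -0.087, 1.79]
ft_force: [0.2, 0.3, 0.4]
opening: 0.996
grip_force: 0.0
```

```bash
cat > want.py <<'E'
from cell import state
import numpy as np, sys
from scipy.spatial.transform import Rotation as R
q=state(); yaw,tx,ty=map(float,sys.argv[1:4])  # desired yaw rad, tilt deg about world x,y
D=R.from_rotvec(np.radians([tx,ty,0]))*R.from_euler("xyz",[np.pi,0,yaw])
print("turn deg",np.degrees((D*R.from_euler("xyz",q["tcp_rot"]).inv()).as_rotvec()).round(1),q["eef_pos"],q["joints"].round(2),q["t"])
E
python3 want.py 1.638 -12 0
```

```text
turn deg [-16.5  -4.5  -8.4] [559.06981044 209.85846075 192.0872076 ] [ 0.21  0.49  1.63  0.1   1.07 -0.06] 62.4
```

Request:
{"method": "move_arm", "body": {
  "commands": [
    [[0.3,-3,0],[-5.5,-1.5,-2.8],1],
    [[0.3,-3,0],[-5.5,-1.5,-2.8],1],
    [[0.3,-3,0],[-5.5,-1.5,-2.8],1],
    [[0.2,-3,-3],[0,0,0],1],
    [[0,-3,-4],[0,0,0],1],
    [[0,0,-4],[0,0,0],1],
    [[0,0,-4],[0,0,0],1],
    [[0,0,-1.2],[0,0,0],1],
    [[0,0,0],[0,0,0],1]
  ]
}}

```text
t: 63.3
eef_pos: [569.5, 60.3, 28.8]
tcp_rot: [-3.122, 0.21, 1.647]
ft_force: [-0.0, 0.1, -0.2]
opening: 1.0
grip_force: 0.0
```

```bash
python3 want.py 1.638 -12 0; python3 - <<'E'
from ref import *
ims=snap(24)
print("lid",refine("lid",ims,(576,-77,.067),69,(25,25,.03)))
E
```

```text
turn deg [ 0.1 -0.3 -0.4] [569.50256214  60.31273054  28.81935255] [ 0.09  0.68  1.83 -0.34  0.68  0.28] 63.3
lid (array([ 5.75841e+02, -7.66580e+01,  6.80000e-02]), np.float64(17.5))
```

Request:
{"method": "move_arm", "body": {
  "commands": [
    [[0,-1.5,0],[0,0,0],1],
    [[0,-1,0],[0,0,0],1],
    [[0,-0.6,0],[0,0,0],1],
    [[0,-0.6,0],[0,0,0],1],
    [[0,-0.6,0],[0,0,0],1],
    [[0.1,-0.8,0],[0,0,0],1],
    [[0.1,-0.8,0],[0,0,0],1],
    [[0.1,-0.8,0],[0,0,0],1],
    [[0,-0.8,0],[0,0,0],1],
    [[0.1,-0.8,0],[0,0,0],1]
  ]
}}

```text
t: 64.4
eef_pos: [574.1, -22.4, 30.2]
tcp_rot: [-3.126, 0.209, 1.644]
ft_force: [-0.0, 5.7, 4.2]
opening: 1.0
grip_force: 2.9
```

```bash
python3 - <<'E'
from ref import *
ims=snap(25); print(state()["eef_pos"],state()["ft_force"])
print("lid",refine("lid",ims,(578,-120,.06),69,(30,40,.06)))
E
```

```text
[574.035699   -23.16022966  30.05862082] [-0.36046371 -0.10169356 -0.6060731 ]
lid (array([ 5.81102e+02, -1.22727e+02,  7.30000e-02]), np.float64(15.0))
```

Request:
{"method": "move_arm", "body": {
  "commands": [
    [[0,-0.5,0],[0,0,0],1],
    [[0.1,-0.7,0],[0,0,0],1],
    [[0,-0.7,0],[0,0,0],1],
    [[0.1,-0.7,0],[0,0,0],1],
    [[0,-0.7,0],[0,0,0],1],
    [[0.1,-0.7,0],[0,0,0],1],
    [[0,-0.7,0],[0,0,0],1],
    [[0.1,-0.6,0],[0,0,0],1],
    [[0,-0.5,0],[0,0,0],1],
    [[0,-0.2,0],[0,0,0],1]
  ]
}}

```text
t: 65.5
eef_pos: [577.9, -82.8, 29.9]
tcp_rot: [-3.126, 0.209, 1.644]
ft_force: [-0.2, 4.8, 2.2]
opening: 1.005
grip_force: 2.6
```

Request:
{"method": "move_arm", "body": {
  "commands": [
    [[0,2,0],[0,0,0],1],
    [[0,4,1],[0,0,0],1],
    [[0,2,4],[0,0,0],1],
    [[0,0,4],[4,0,0],0.7],
    [[0,0,4],[4,0,0],0.7],
    [[-3,0,4],[4,0,4],0.7],
    [[-3,0,2],[0,0,8],0.7],
    [[-3,-2,0],[0,0,8],0.7],
    [[-3,-3,0],[0,0,8],0.7],
    [[-2,-3,0],[0,0,8],0.7]
  ]
}}

```text
t: 66.5
eef_pos: [435.8, -83.1, 220.1]
tcp_rot: [3.141, 0.001, 2.278]
ft_force: [0.6, -0.2, 0.7]
opening: 0.703
grip_force: 0.0
```

```bash
python3 want.py 3.2 0 -12;  python3 - <<'E'
from ref import *
ims=snap(26)
for s in (ims,{"top":ims["top"]},{"side":ims["side"]}): print("lid",refine("lid",s,(585,-183,.07),69,(20,20,.06)))
E
```

```text
turn deg [ -5.6 -11.1  52.6] [435.82280247 -83.0676536  220.06128877] [-0.34  0.23  1.97  0.    0.94 -1.04] 66.5
lid (array([ 5.85208e+02, -1.82754e+02,  7.60000e-02]), np.float64(16.4))
lid (array([ 5.85141e+02, -1.84023e+02,  7.50000e-02]), np.float64(15.3))
lid (array([ 5.85257e+02, -1.80561e+02,  7.80000e-02]), np.float64(18.2))
```

Request:
{"method": "move_arm", "body": {
  "commands": [
    [[-0.2,-2,0],[-0.7,-1.3,7.6],1],
    [[-0.2,-2,0],[-0.7,-1.3,7.6],1],
    [[-0.2,-2,0],[-0.7,-1.3,7.6],1],
    [[-0.2,-2,0],[-0.7,-1.3,7.6],1],
    [[0,-2,0],[-0.7,-1.3,7.6],1],
    [[0,-0.8,0],[-0.7,-1.3,7.6],1],
    [[0,0,0],[-0.7,-1.3,7.6],1],
    [[0,0,-3],[0,0,0],1],
    [[0,0,-4],[0,0,0],1],
    [[0,0,-4],[0,0,0],1]
  ]
}}

```text
t: 67.6
eef_pos: [430.3, -190.5, 109.0]
tcp_rot: [-3.126, 0.175, -3.082]
ft_force: [0.5, -0.2, -0.5]
opening: 0.999
grip_force: 0.0
```

```bash
python3 want.py 3.218 0 -10
```

```text
turn deg [0.1 0.1 1.1] [ 430.27963288 -190.53237308  109.00950644] [-0.61  0.39  2.15  0.22  0.47 -2.43] 67.6
```

Request:
{"method": "move_arm", "body": {
  "commands": [
    [[0,0,-3],[0,0,0],1],
    [[0,0,-3],[0,0,0],1],
    [[0,0,-1.8],[0,0,0],1],
    [[1.5,0,0],[0,0,0.5],1],
    [[1.2,0.1,0],[0,0,0.5],1],
    [[0.7,0,0],[0,0,0],1],
    [[0.7,0.1,0],[0,0,0],1],
    [[0.7,0,0],[0,0,0],1],
    [[0.7,0.1,0],[0,0,0],1],
    [[0.5,0,0],[0,0,0],1]
  ]
}}

```text
t: 68.6
eef_pos: [490.3, -187.2, 31.9]
tcp_rot: [-3.128, 0.174, -3.063]
ft_force: [-2.6, -0.3, -2.0]
opening: 1.0
grip_force: 1.5
```

```bash
python3 want.py 3.218 0 -10;python3 - <<'E'
from ref import *
ims=snap(27)
for s in (ims,{"top":ims["top"]},{"side":ims["side"]}): print("lid",refine("lid",s,(603,-181,.076),69,(20,15,.06)))
E
```

```text
turn deg [ 0.  -0.  -0.1] [ 490.26141182 -187.22433529   31.8514075 ] [-0.54  0.59  2.08  0.27  0.34 -2.43] 68.6
lid (array([ 6.13089e+02, -1.80668e+02,  8.90000e-02]), np.float64(12.7))
lid (array([ 6.12356e+02, -1.82073e+02,  9.30000e-02]), np.float64(10.5))
lid (array([ 6.14238e+02, -1.78052e+02,  8.10000e-02]), np.float64(15.4))
```

Request:
{"method": "move_arm", "body": {
  "commands": [
    [[0.5,0,0],[0,0,0],1],
    [[0.4,0.1,0],[0,0,0],1],
    [[0,0,0],[0,0,0],1],
    [[-1.5,0,0],[0,0,0],1],
    [[-2.5,0,0],[0,0,0],1],
    [[-2,0,0],[0,0,0],1],
    [[0,-3,3],[0,0,0],1],
    [[0,-4,3],[0,0,0],1],
    [[0,-4,3],[0,0,0],1]
  ]
}}

```text
t: 69.6
eef_pos: [438.9, -297.9, 123.5]
tcp_rot: [-3.126, 0.174, -3.062]
ft_force: [-0.3, -0.0, -0.3]
opening: 1.001
grip_force: 0.0
```

```bash
python3 - <<'E'
from ref import *
ims=snap(28); print(state()["eef_pos"],state()["joints"].round(2))
for s in (ims,{"top":ims["top"]},{"side":ims["side"]}): print("lid",refine("lid",s,(618,-181,.08),69,(20,15,.06)),"tin",refine("tin",s,(618,-181,.08),0,(15,15,.06)))
im=ims["top"];hsv=cv2.cvtColor(im,cv2.COLOR_BGR2HSV);m=cv2.inRange(hsv,(5,90,60),(22,255,255)); m[:,:335]=0;m[:,436:]=0;m[:105]=0;m[210:]=0
P=np.array([atz("top",u,v,1)[:2] for v,u in np.argwhere(m)]); print(len(P))
for d in P[np.abs(np.hypot(*(P-[624.6,-180.2]).T)-119)<6][::12]: print(d.round(),end=" ")
E
```

```text
[ 440.68033081 -301.99150526  125.89574111] [-0.79  0.44  1.98  0.22  0.6  -2.6 ]
lid (array([ 6.22084e+02, -1.79554e+02,  8.60000e-02]), np.float64(14.0)) tin (array([ 6.24672e+02, -1.80796e+02,  8.40000e-02]), np.float64(11.3))
lid (array([ 6.21879e+02, -1.79609e+02,  8.60000e-02]), np.float64(13.7)) tin (array([ 6.24423e+02, -1.81410e+02,  9.00000e-02]), np.float64(9.9))
lid (array([ 6.22152e+02, -1.78081e+02,  1.03000e-01]), np.float64(14.4)) tin (array([ 6.24983e+02, -1.77870e+02,  6.60000e-02]), np.float64(13.3))
50
[ 638. -298.]
```

Request:
{"method": "move_arm", "body": {
  "commands": [
    [[0,1,3],[0,0,0],1],
    [[0,3,4],[0,0,0],1],
    [[0,4,4],[0,0,0],1],
    [[-1,4,4],[0,0,0],1],
    [[-1,4,2],[0,0,0],1],
    [[-1,4,0],[0,0,0],1],
    [[0,4,0],[0,0,0],1],
    [[0,4,0],[0,0,0],1],
    [[0,4,0],[0,0,0],1],
    [[0,0,0],[0,0,0],1]
  ]
}}

```text
t: 70.7
eef_pos: [409.6, 17.8, 281.9]
tcp_rot: [-3.128, 0.175, -3.057]
ft_force: [-0.2, -0.4, 0.2]
opening: 1.0
grip_force: 0.0
```

```bash
python3 - <<'E'
from ref import *
ims=snap(29); print(state()["eef_pos"],state()["t"])
for z in(60,66,69,72,75,78,84): print(z,refine("lid",ims,(622,-180,.085),z,(8,8,.03)))
print("tin",refine("tin",{"side":ims["side"]},(623,-180,.08),0,(8,8,.04)))
print("scoop",refine("scoop",ims,(552.5,-445,.04),0,(10,10,.06)),"sieve",refine("sieve",ims,(573,408,.053),45,(8,8,.04)))
im=ims["top"];hsv=cv2.cvtColor(im,cv2.COLOR_BGR2HSV); m=cv2.inRange(hsv,(4,90,30),(22,255,255))
for v in range(110,200,2): print("".join("#" if hsv[v,u,2]<150 and m[v,u] else "o" if m[v,u] else " " for u in range(448,520)))
r=cv2.inRange(hsv,(0,150,80),(5,255,255)); print("mug px",np.argwhere(r[:,400:500]).mean(0)); i0=cv2.cvtColor(cv2.imread("pics/top0.png"),cv2.COLOR_BGR2HSV); print(np.argwhere(cv2.inRange(i0,(0,150,80),(5,255,255))[:,400:500]).mean(0))
E
```

```text
[410.06739855  14.79981683 281.88521914] 70.8
60 (array([ 6.25770e+02, -1.81169e+02,  8.90000e-02]), np.float64(14.1))
66 (array([ 6.23434e+02, -1.78122e+02,  8.20000e-02]), np.float64(17.9))
69 (array([ 6.21800e+02, -1.78604e+02,  8.60000e-02]), np.float64(19.3))
72 (array([ 6.20252e+02, -1.78927e+02,  8.70000e-02]), np.float64(19.4))
75 (array([ 6.18804e+02, -1.79460e+02,  8.80000e-02]), np.float64(18.0))
78 (array([ 6.17614e+02, -1.79608e+02,  8.80000e-02]), np.float64(15.4))
84 (array([ 6.16136e+02, -1.75884e+02,  8.00000e-02]), np.float64(12.4))
tin (array([ 6.24821e+02, -1.75572e+02,  9.30000e-02]), np.float64(14.3))
scoop (array([ 5.51679e+02, -4.41933e+02,  5.90000e-02]), np.float64(16.9)) sieve (array([5.71109e+02, 4.08761e+02, 5.40000e-02]), np.float64(16.7))
                                                                        
                                                                        
                                                                        
                                                                        
                            
[... 2327 characters left out ...]
##########      ooo  oo  o                           
                                   oo   ooo o                           
                                    oo  oooo                            
                                    oo   ooo o                          
                                    oo   ooooo                          
                                    ooo   ooo                           
                                     oo   ooo o                         
                                     oo    oooo                         
                                     ooo    ooo                         
mug px [266.84323272  54.23076923]
[267.593361    52.94356846]
```

```bash
python3 -c "
from cell import env
print(env.job_done())"
```

```text
the job is handed in; nothing more can be done
None
```

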